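# Unhook drained slide racks into their staining dishes

### The arm

A 6-joint arm with a two-finger parallel gripper is mounted at the origin on the work surface; the furniture and walls round the work are solid. World frame = base frame: x ahead of the robot, y to its left, z up, the work surface at z = 0. Lengths are in m, angles in degrees, forces in N, time in s.
With the tool pointing down it reaches from about 0.4 to 0.825 m from the base axis. Payload 7 kg.
Tool frame: the origin (TCP) lies midway between the tips of the shut fingers; the grasp point (between the pads) lies hold_point_z behind it (hold_point_z is the distance from the TCP to the grasp point, in m); z points along the fingers, y is the line along which they close (so a half turn about z gives the same grasp; the last joint's range is limited). The gripper opens to 88 mm and grips with 3 to 60 N. Pads are 19 mm wide; open, the fingers measure 130 mm over their backs; the gripper's body (78 mm by 193 mm) begins 47 mm behind the grasp point.
Start: joints at [-49.842, 20.546, 0.682, 0, -70.136, -16.507], TCP at [0.271, -0.618, 0.227] pointing down, gripper open.
Joint ranges: [-176.03, 176.03], [-82.01, 121.73], [-58.28, 71.71], [-173.87, 95.51], [-174.79, -0.11], [-173.66, 173.66]. Speed limits (degrees/s): [136.94, 136.94, 172.46, 180, 180, 180].

### API

Orientations are given as [roll, pitch, yaw] about the fixed x, y, z axes, in that order (R = Rz(yaw) Ry(pitch) Rx(roll)).
In Python, from plant import * gives the robot as it stands.
- The arm moves only by the tool step_arm, never from a script. Its argument "steps" is a list that holds one entry, the list of rows, each a list of 6 numbers: the shift along the tool's x, y, z scaled (see below), then the turn, a rotation vector about the tool's x, y, z scaled (see below). In form: [[[tx, ty, tz, wx, wy, wz], ...]]. A call has 1 to 20 rows; each row is the pose to reach, as a shift and turn from the pose commanded when the call began, along the tool's axes at that moment; what a row does not reach only later rows make up. The controller multiplies each number of a shift by 100 mm and each number of a turn by 0.5 rad. A row lasts 1/10 s, in which the tool goes at most 50 mm and 8.59 degrees, less where a joint would pass 70% of its speed; a pose out of reach is approached as far as the arm can. A call with a number of a shift or a turn outside -1 to 1 is refused whole. A call with a gripper value outside its range is refused whole. "jaw" is the closure in counts, from 0 (fully open) to 255 (shut), set as the call begins (left out, the last holds). The fingers move at their own pace and stop on an object; the grip force is fixed at half the most. Time passes only in rows, so rows that repeat a pose let the fingers close. It gives the time, the measured TCP pose, the force, the opening and the grip force at its end, in the units of the state.
- get_obs(): the state, without advancing time (a new reading comes with each control period).
- snapshot(name): name is "side" or "top"; returns (picture, depth): 420x560x3 uint8, red, green, blue; 420x560 float32, m along the optical axis (not along the pixel's ray), 0 where there is no reading.
- calibration(name): a dict with "mtx" (3x3 intrinsics, pixels), "dist" ([k1, k2, p1, p2, k3] as OpenCV has them; the pictures are not rectified), "rvec" (rotation vector, rad) and "tvec" (3), from world to camera coordinates, as OpenCV has them. Camera axes: x right, y down, z forward; pixel columns grow to the right and rows downward; lengths in m; the calibration is good to about 2 mm. A picture is of the moment at which its call begins. calibration takes no time and is no camera call.
- close_job(): hands the job in; it is judged then, once.
The state is a dict: "clock": time; "joint_pos": joint angles; "qvel": joint speeds; "tau": joint torques, N m; "tool_pos": TCP position; "orientation": TCP orientation; "force": force on the tool from outside, world axes, zero at the start; "moment": the same for the moment, N m; "opening": finger opening in m; "gripper_force": force on a finger pad.
Only numpy, scipy, OpenCV 4.12 (cv2) and the standard library are available. Lean on these libraries where they do the work, as an engineer would, in place of code of your own. Each camera call takes 0.05 s, during which the arm holds its last target. There are 200 camera calls.

### The job

Lift the latch bar and swing the gate of the draining stand wide open, press the stand's sprung keeper pin down until it stays down, then take every slide rack off the peg and set each one upright, fully home, in the staining dish of its own width. Then swing the gate shut again with the latch bar held up, let the bar drop back into its catch, and leave the bottle, the specimen cup and the timer where they are.

Things in the scene. Friction and masses are not known exactly. Their poses are not given: they have to be found in the camera images.
- stand: Fixed draining stand: grey base 205 x 170 x 12 mm, steel back post, one level peg for the racks. Origin: middle of the base's underside, on the bench; x to the back post, y left, z up; its front is -x. The gate closes the front in the plane x = -84 mm between a hinge post (y = +62 mm) and a latch post (y = -72 mm); gate and posts stand up to 136 mm high. While it is shut no rack comes off the peg.
- peg_tip (a point): Free front end of the peg, on its axis, 155 mm above the bench; axes as the stand. The peg is round, 16 mm thick, level, and runs from here 154 mm along +x to the back post. The keeper pin passes through it 10 mm behind this end.
- catch (a point): Fixed catch on the front of the latch post: the place where the middle of the latch bar's end lies when the gate is shut (126 mm high); axes as the stand. A lip stands 6 to 11 mm in front (-x) of this point, its top 10 mm above it; in front of the lip a ramp slopes down and forward by 33 mm.
- gate (a joint): Gate of steel bars, 120 mm wide, 28 to 122 mm above the bench, upright hinge at its left (+y) end. 0 = shut; grows, in rad, as the free right end swings out to the front (-x) and on to the left, up to 1.8. It stays where it is left (light friction).
- gate_hinge (a point): Point on the gate's hinge axis, 125 mm above the bench. Turns with the gate: -y points along the gate to its free end, -x out of its outer face.
- latch (a joint): Gravity latch bar on the gate's outer face, 128 mm long, 8 x 9 mm thick, on a pivot square to the gate. 0 = level; grows as its free end is lifted, in rad, to 0.6; it falls back by its weight. Gate shut: its end lies in the catch and must be lifted to 0.17 or more to pass the lip. Hold it up in the same way while shutting the gate, then let it down.
- latch_post (a point): Grip point of the round upright steel thumb post on the latch bar: 12 mm diameter, this point on its axis, 160 mm high with the bar level, 13 mm below the post's top; free from 135 mm up. The bar's pivot is 90 mm away along the gate to the hinge and 34 mm lower; the hinge axis 112 mm along the gate and 12.5 mm inward. Turns with the bar: -x outward, +y to the hinge.
- keeper (a joint): Sprung keeper pin, 9 mm diameter, upright through the peg near its front end. 0 = up, its top 19 mm above the peg's top: no rack passes. Grows as it is pressed down, in m, to 0.018 (top 1 mm above the peg). It snaps over a sprung ball, about 5 N: let go before 12 mm it springs up; pressed past 14 mm it snaps down and stays.
- keeper_top (a point): Top of the keeper pin, moving with it: 182 mm above the bench when up, 164 mm when down.
- rack_small: Slide rack, 90 g: steel carrier 30 mm wide (y) x 28 (x) x 45 high, white slides; wire bail in its y-z plane, 40 mm wide, opening 58 to 91 mm up; grey grip tab above, 16 (y) x 9 (x) mm, 96 to 138 mm up. Origin: middle of the underside; half a turn alike. Hangs by the bail, x along the peg, 38 mm or more from the next, any order, 75 mm up; 14 mm of free lift; lift 4 to 9 mm to pass the pin when down. None = absent (2 or 3 are there).
- rack_medium: As the small rack in all but width: carrier 42 mm wide (y). 63 to 126 g.
- rack_large: As the small rack in all but width: carrier 54 mm wide (y). 63 to 126 g.
- dish_small: White open staining dish for the small rack, loose on the bench, 400 g: outside 43 (x) x 45 (y) mm, foot 7 mm larger, 50 mm high, inside 35 x 37 mm, floor 4 mm thick. Origin: middle of the underside, z up. The rack stands in it with its y along the dish's y, 3.5 mm of play each side.
- dish_medium: As the small dish, for the medium rack: 57 mm outside and 49 mm inside along y.
- dish_large: As the small dish, for the large rack: 69 mm outside and 61 mm inside along y.
- stain_bottle: Bystander: white bottle with blue cap, 44 mm diameter, 98 mm high; origin under its middle. Leave alone.
- specimen_cup: Bystander: specimen cup with red lid, 50 mm diameter, 59 mm high; origin under its middle. Leave alone.
- bench_timer: Bystander: flat square timer 66 x 66 x 19 mm; origin under its middle. Leave alone.
Not all that is in view belongs to the job. What is shaped like the rack_large but orange or pink is not meant.

How it is judged:
By the outcome, as a careful person would: the job done as asked, in the order asked, and still so for the second after the job is handed in, with the robot touching nothing.
Of rack_small, rack_medium, rack_large only 2 to 3 are there at a start; the rules pass over those that are not, and their reading is None.
At some moment in a run one of dish_small, dish_medium, dish_large may be knocked a few centimetres aside while the robot is not near it.
It also fails if it takes over 210 s, if anything falls off the work surface, if the arm or the gripper's body presses on something with over 40 N, if the wrist force passes 120 N, or if a joint passes its speed limit or range.

## Working session

There is one attempt and no reset: what is moved stays moved. The work goes in short steps, Python scripts to look and compute and a tool call to move; the robot and the scene stay as the last step left them, time stands still between calls to the robot, and variables do not carry over. Pictures are saved under pics/ and viewed, at most 14 in all, crops included, and the job is handed in when it is done.

Besides the shell and the picture viewer there is one more tool, called after ">>>" by a JSON object that holds its "op" and its "data", one argument or row to a line. step_arm: Moves the arm, as the interface text tells. Its arguments: {"type":"object","properties":{"steps":{"type":"array","items":{"type":"array","items":{"type":"array","items":{"type":"number","minimum":-1,"maximum":1}}}},"jaw":{"type":"number"}},"required":["steps"]}

```bash
ls; mkdir -p pics
python3 - <<'E'
from plant import *
import cv2,numpy as np
print(get_obs())
for n in("side","top"):
    im,d=snapshot(n); cv2.imwrite(f"pics/{n}0.png",im[:,:,::-1]); np.savez(f"pics/{n}0.npz",im=im,d=d)
    c=calibration(n); print(n,c, -cv2.Rodrigues(np.array(c["rvec"]))[0].T@np.array(c["tvec"]))
E
```

```text
pics
{'clock': 0.0, 'joint_pos': array([-4.98412630e+01,  2.05897363e+01,  6.32763515e-01, -2.04354401e-02,
       -7.01359801e+01, -1.65080574e+01]), 'qvel': array([ 0.02780724,  0.02387552, -0.04600527,  0.09203182,  0.01012025,
       -0.0824911 ]), 'tau': array([ 5.36458665e-04, -5.82726073e+01,  2.93063325e+01,  6.99733302e+00,
        6.89477936e-03, -1.80313100e-04]), 'tool_pos': array([ 0.27056748, -0.61785185,  0.2256332 ]), 'orientation': array([ 1.79905420e+02, -7.99638515e-03, -1.56356273e+02]), 'force': array([ 7.15389651e-01, -6.10529622e-04,  3.55919554e-01]), 'moment': array([-0.004694  ,  0.04021143, -0.02961405]), 'gripper_force': 0.0, 'opening': 0.08767880597826351}
side {'mtx': array([[545.92247986,   0.        , 289.1456655 ],
       [  0.        , 545.92247986, 206.3894032 ],
       [  0.        ,   0.        ,   1.        ]]), 'dist': array([-0.04971532,  0.        ,  0.        ,  0.        ,  0.        ]), 'rvec': array([ 0.68505486, -2.50992575,  1.26860288]), 'tvec': array([0.49557429, 0.2749647 , 1.26215261])} [-0.01797429  0.98455121  0.9718871 ]
top {'mtx': array([[460.58121627,   0.        , 280.81509311],
       [  0.        , 460.58121627, 208.61147962],
       [  0.        ,   0.        ,   1.        ]]), 'dist': array([-0.08694317,  0.        ,  0.        ,  0.        ,  0.        ]), 'rvec': array([ 2.17969823, -2.15084089,  0.10155912]), 'tvec': array([0.00493687, 0.58208426, 1.43849685])} [ 4.32839698e-01 -1.44794658e-04  1.49022462e+00]
```

View pics/side0.png

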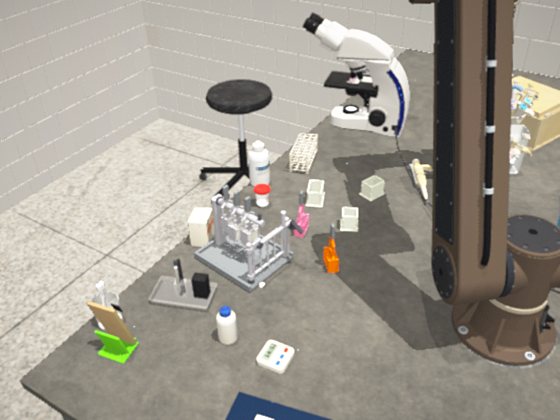

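View pics/top0.png

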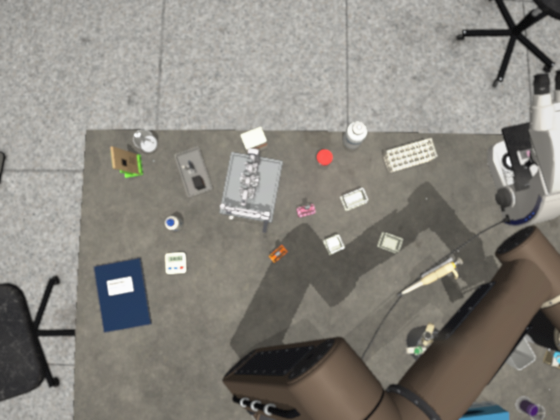

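The side view shows the stand at (245,240), the dishes at (315,193), (373,187) and (349,218), and the orange (331,250) and pink (302,215) decoys. In the top view the stand is at (250,188), its front facing the robot, with the dishes at (354,198), (334,243) and (391,242).

```bash
cat > h.py <<'E'
import cv2,numpy as np
from plant import *
def cam(n):
    c=calibration(n); R=cv2.Rodrigues(np.array(c["rvec"]))[0]; return c["mtx"],c["dist"],R,np.array(c["tvec"])
def ray(n,px):
    K,D,R,t=cam(n); u=cv2.undistortPoints(np.array(px,float).reshape(-1,1,2),K,D)[:,0]
    return -R.T@t, np.c_[u,np.ones(len(u))]@R
def plane(n,px,z):
    o,d=ray(n,px); return o+d*((z-o[2])/d[:,2])[:,None]
def cloud(n,d):
    v,u=np.mgrid[:420,:560]; o,r=ray(n,np.c_[u.ravel(),v.ravel()])
    return (o+r*d.reshape(-1,1)).reshape(420,560,3)
def proj(n,P):
    K,D,R,t=cam(n); return cv2.projectPoints(np.array(P,float).reshape(-1,1,3),cv2.Rodrigues(R)[0],t,K,D)[0][:,0]
def two(pa,pb,a="top",b="side"):
    (o1,d1),(o2,d2)=ray(a,[pa]),ray(b,[pb]); d1,d2=d1[0],d2[0]
    s=np.linalg.lstsq(np.c_[d1,-d2],o2-o1,rcond=None)[0]; p,q=o1+s[0]*d1,o2+s[1]*d2
    return (p+q)/2,np.linalg.norm(p-q)
def crop(n,im,x0,y0,w,h,name,s):
    c=cv2.resize(im[y0:y0+h,x0:x0+w],None,fx=s,fy=s,interpolation=cv2.INTER_CUBIC); cv2.imwrite("pics/"+name,c[:,:,::-1])
E
python3 - <<'E'
from h import *
t=np.load("pics/top0.npz");s=np.load("pics/side0.npz")
a=cv2.resize(t["im"][140:260,205:410],(800,468),interpolation=cv2.INTER_CUBIC)
cv2.imwrite("pics/tc.png",a[:,:,::-1])
crop("side",s["im"],190,180,130,105,"sc.png",5.7)
for n,f in(("top",t),("side",s)):
    C=cloud(n,f["d"]); 
    for z0,z1 in((.045,.055),(.005,.016),(.15,.16),(.11,.13),(.128,.14),(.205,.22)):
        m=((C[...,2]>z0)&(C[...,2]<z1)&(C[...,0]>.3)&(C[...,0]<.75)&(C[...,1]>-.35)&(C[...,1]<.35)).astype(np.uint8)
        k,l,st,ce=cv2.connectedComponentsWithStats(m)
        for i in range(1,k):
            if st[i,4]>12:
                P=C[l==i]; print(n,z0,st[i,4],ce[i].round(),P.mean(0).round(3),P.min(0).round(3),P.max(0).round(3))
E
```

```text
top 0.045 41 [191. 170.] [0.701 0.301 0.05 ] [0.69  0.285 0.045] [0.717 0.315 0.055]
top 0.045 44 [348. 198.] [ 0.618 -0.201  0.049] [ 0.588 -0.231  0.045] [ 0.646 -0.183  0.054]
top 0.045 16 [364. 192.] [ 0.637 -0.248  0.05 ] [ 0.624 -0.256  0.046] [ 0.649 -0.237  0.054]
top 0.045 24 [360. 202.] [ 0.605 -0.238  0.049] [ 0.594 -0.259  0.045] [ 0.617 -0.214  0.055]
top 0.045 28 [385. 238.] [ 0.49  -0.316  0.049] [ 0.467 -0.335  0.045] [ 0.508 -0.305  0.055]
top 0.045 40 [331. 245.] [ 0.469 -0.145  0.049] [ 0.446 -0.165  0.045] [ 0.496 -0.13   0.055]
top 0.045 15 [341. 246.] [ 0.467 -0.178  0.05 ] [ 0.456 -0.184  0.047] [ 0.481 -0.17   0.054]
top 0.005 1536 [252. 185.] [0.659 0.107 0.012] [0.575 0.023 0.005] [0.749 0.198 0.016]
top 0.005 118 [185. 180.] [0.674 0.326 0.009] [0.609 0.3   0.005] [0.741 0.349 0.016]
top 0.005 36 [202. 166.] [0.72  0.273 0.008] [0.702 0.259 0.005] [0.737 0.286 0.016]
top 0.005 26 [207. 177.] [0.684 0.257 0.01 ] [0.67  0.246 0.006] [0.704 0.269 0.016]
top 0.005 18 [201. 192.] [0.636 0.272 0.009] [0.626 0.258 0.005] [0.645 0.287 0.016]
top 0.005 78 [354. 197.
[... 5869 characters left out ...]
.114 0.14 ]
side 0.128 24 [226. 213.] [0.7   0.109 0.131] [0.695 0.094 0.128] [0.704 0.122 0.139]
side 0.128 27 [237. 219.] [0.661 0.113 0.131] [0.657 0.101 0.128] [0.667 0.129 0.136]
side 0.128 176 [270. 234.] [0.554 0.124 0.131] [0.523 0.047 0.128] [0.582 0.191 0.139]
side 0.128 28 [248. 224.] [0.624 0.12  0.132] [0.619 0.103 0.128] [0.629 0.136 0.139]
side 0.128 19 [333. 226.] [0.437 0.022 0.135] [0.432 0.013 0.13 ] [0.443 0.029 0.139]
side 0.205 21 [225. 187.] [0.698 0.104 0.209] [0.694 0.098 0.206] [0.703 0.11  0.212]
side 0.205 21 [236. 193.] [0.66  0.11  0.209] [0.654 0.1   0.205] [0.666 0.12  0.211]
side 0.205 23 [247. 198.] [0.623 0.116 0.209] [0.618 0.109 0.205] [0.63  0.122 0.214]
```

View pics/tc.png

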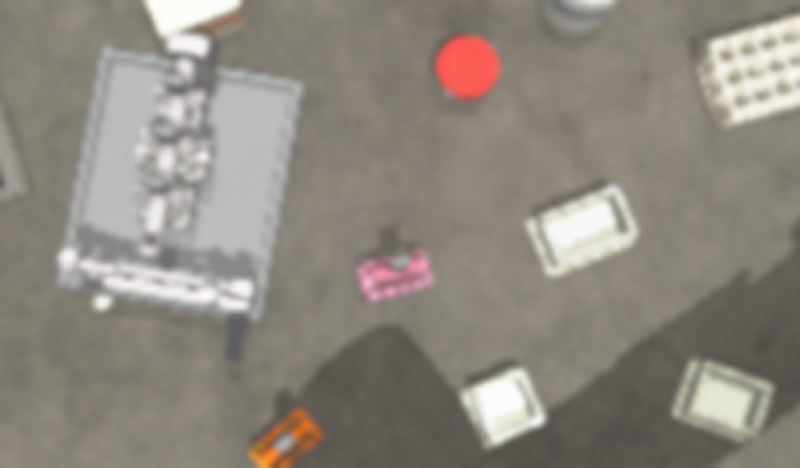

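View pics/sc.png

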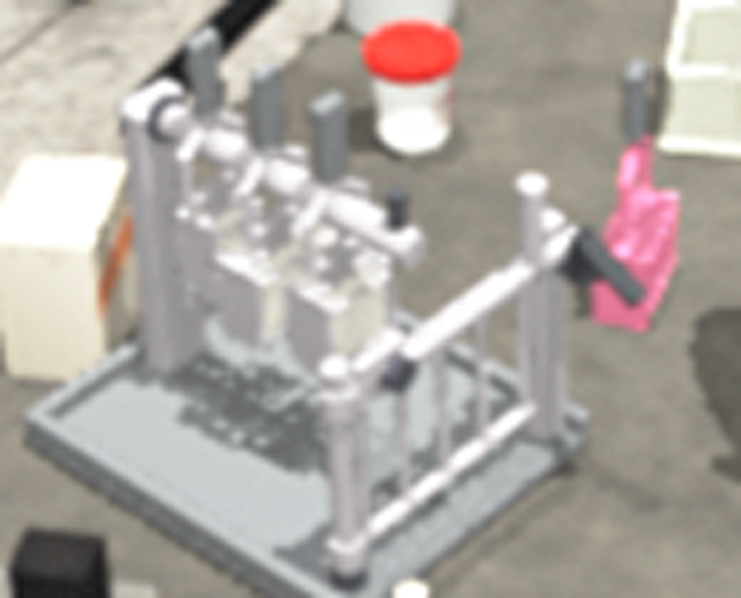

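Run:
```python
from h import *
T=np.load("pics/top0.npz");S=np.load("pics/side0.npz")
Ct=cloud("top",T["d"]);Cs=cloud("side",S["d"])
# base
m=((Ct[...,2]>.006)&(Ct[...,2]<.018)&(Ct[...,0]>.52)&(Ct[...,0]<.77)&(Ct[...,1]>.0)&(Ct[...,1]<.225)).astype(np.uint8)
k,l,st,ce=cv2.connectedComponentsWithStats(m); print(st[:,4],ce.round())
for C,z in((Ct,"top"),(Cs,"side")):
    q=C[(abs(C[...,2]-.012)<.004)&(C[...,0]>.52)&(C[...,0]<.77)&(C[...,1]>-.0)&(C[...,1]<.225)][:,:2]
    print(z,cv2.minAreaRect((q*1000).astype(np.float32)))
# dishes: colour mask (pale, greenish white), pixel contour -> plane z=.05 
im=T["im"].astype(int)
for c,r in(((354,198),18),((334,243),14),((391,242),16)):
    x,y=c; 
    for n,C in(("top",Ct),("side",Cs)):
        ctr=plane("top",[c],.05)[0]
        q=C[(C[...,2]>.042)&(C[...,2]<.058)&(np.hypot(C[...,0]-ctr[0],C[...,1]-ctr[1])<.06)]
        if len(q)>5: (a,b,w)=cv2.minAreaRect((q[:,:2]*1000).astype(np.float32)); print(n,c,np.round(a,1),np.round(b,1),round(w,1),q[:,2].mean())
    g=T["im"][y-r:y+r,x-r:x+r]; gr=cv2.cvtColor(g,cv2.COLOR_RGB2GRAY)
    th,mm=cv2.threshold(gr,0,255,cv2.THRESH_OTSU)
    k,l,st,ce=cv2.connectedComponentsWithStats(mm); i=1+st[1:,4].argmax()
    cs=max(cv2.findContours((l==i).astype(np.uint8),cv2.RETR_EXTERNAL,cv2.CHAIN_APPROX_NONE)[0],key=len)
    P=plane("top",cs[:,0]+[x-r,y-r],.05)[:,:2]; print(" mask",th,cv2.minAreaRect((P*1000).astype(np.float32)))
# racks in stand frame
yaw=np.radians(-8.8); c,s=np.cos(yaw),np.sin(yaw); 
for tx,ty in((.6985,.104),(.661,.110),(.624,.1155)):
    for n,C in(("top",Ct),("side",Cs)):
        d=C[...,:2]-[tx,ty]; u=c*d[...,0]+s*d[...,1]; v=-s*d[...,0]+c*d[...,1]
        q=(abs(u)<.016)&(abs(v)<.04)&(C[...,2]>.078)&(C[...,2]<.122)
        print(n,tx,q.sum(),np.percentile(v[q],[2,10,90,98]).round(4))
```

```text
[233261      1      1      1      2      1      1   1726      1      1
      2      1      1      1      1      1      1      1      1      1
      1      1      1      1      1      1      1      1      1      1
      1      1      1      4      2      1      1      1      1      2
      1      1      1      2      1      2      1      1      1      1
      1    101      1      3      1      2      3      1      2      1
      1      1      2      1      1      1      1      2      1      1
      2      1      2      1      1      2      1      2      1      1
      1      2      1      1      1      1      2      1      1      1
      1      1] [[280. 210.]
 [218. 152.]
 [221. 153.]
 [229. 152.]
 [235. 152.]
 [263. 152.]
 [229. 155.]
 [252. 185.]
 [275. 155.]
 [282. 154.]
 [262. 158.]
 [263. 156.]
 [230. 159.]
 [267. 158.]
 [284. 159.]
 [218. 160.]
 [217. 163.]
 [219. 165.]
 [222. 165.]
 [228. 164.]
 [281. 166.]
 [220. 171.]
 [222. 170.]
 [253. 170.]
 [221. 173.]
 [222. 175.]
 [279. 177.]
 [221. 179.]
 [224. 179.]
 [217. 181.]
 [251. 181.]
 [253. 181.]
 [255. 181.]
 [278. 181.]
 [2
[... 1305 characters left out ...]
 -157.1] [39.8 55.4] 25.9 0.04660223909767464
 mask 169.0 ((471.6715087890625, -154.6708221435547), (48.602813720703125, 53.33757400512695), 26.848108291625977)
top (391, 242) [ 479.5 -337.3] [59.3 43.8] 71.2 0.048825904321237464
side (391, 242) [ 477.7 -335.3] [63.5 51.8] 62.6 0.04632753092894017
 mask 142.0 ((478.7586975097656, -330.1776123046875), (70.46247863769531, 50.98849105834961), 71.2318344116211)
top 0.6985 31 [-0.0146 -0.0146 -0.0028  0.0142]
side 0.6985 136 [-0.0151 -0.005   0.0139  0.0156]
top 0.661 94 [-0.0267 -0.0262  0.025   0.0263]
side 0.661 238 [-0.0253 -0.0085  0.0257  0.0276]
top 0.624 60 [-0.0199 -0.0196  0.0196  0.0217]
side 0.624 290 [-0.0216 -0.0176  0.0198  0.0218]
```

Run:
```python
from h import *
import plant; print([k for k in dir(plant) if not k.startswith('_')]); print(getattr(plant,'hold_point_z',None))
T=np.load("pics/top0.npz");S=np.load("pics/side0.npz")
C={"top":cloud("top",T["d"]),"side":cloud("side",S["d"])}
for n in C:
    c=C[n]; m=((c[...,2]>.006)&(c[...,2]<.018)&(c[...,0]>.5)&(c[...,0]<.78)&(c[...,1]>-.0)&(c[...,1]<.23)).astype(np.uint8)
    m=cv2.morphologyEx(m,cv2.MORPH_OPEN,np.ones((3,3)))
    q=c[m>0][:,:2]; r=cv2.minAreaRect((q*1000).astype(np.float32)); print(n,r)
    # edges via robust: rotate by -8.8 & percentiles
    for yaw in (-8.8,):
        a=np.radians(yaw);u=q@[np.cos(a),np.sin(a)];v=q@[-np.sin(a),np.cos(a)]
        print(np.percentile(u,[0,.5,2,98,99.5,100]).round(4),np.percentile(v,[0,.5,2,98,99.5,100]).round(4))
    g=lambda x0,x1,y0,y1,z0,z1:c[(c[...,0]>x0)&(c[...,0]<x1)&(c[...,1]>y0)&(c[...,1]<y1)&(c[...,2]>z0)&(c[...,2]<z1)]
    for nm,b in dict(thumb=(.52,.56,.06,.1,.145,.185),pin=(.565,.6,.1,.14,.168,.19),hinge=(.54,.6,.165,.21,.128,.142),peg=(.55,.615,.1,.14,.15,.168),pegmid=(.63,.655,.09,.14,.15,.168)).items():
        p=g(*b); print(nm,len(p),p.mean(0).round(4),p.min(0).round(4),p.max(0).round(4))
```

```text
['PlanningError', 'calibration', 'close_job', 'get_obs', 'hold_point_z', 'snapshot']
0.0188
top ((651.8974609375, 112.66072082519531), (155.582763671875, 194.8248291015625), 81.11085510253906)
[0.5297 0.5365 0.5585 0.7194 0.7225 0.7245] [0.1332 0.1348 0.137  0.2858 0.288  0.2889]
thumb 17 [0.5479 0.078  0.1711] [0.5424 0.0738 0.1618] [0.5542 0.0825 0.1776]
pin 10 [0.5878 0.122  0.1813] [0.584  0.1175 0.1766] [0.5924 0.126  0.1854]
hinge 39 [0.5708 0.1769 0.1335] [0.5565 0.165  0.1281] [0.583  0.1928 0.1403]
peg 58 [0.597  0.12   0.1604] [0.5779 0.1108 0.1539] [0.615  0.1309 0.1673]
pegmid 40 [0.6438 0.1132 0.1615] [0.6306 0.1053 0.1532] [0.6538 0.1351 0.1668]
side ((659.905029296875, 111.84532165527344), (169.43202209472656, 223.44703674316406), 80.29537963867188)
[0.5221 0.5246 0.5264 0.7218 0.7261 0.7473] [0.1277 0.131  0.1361 0.2918 0.2939 0.2962]
thumb 52 [0.5454 0.0796 0.161 ] [0.54   0.0724 0.1461] [0.5526 0.0871 0.1734]
pin 24 [0.5855 0.1224 0.1756] [0.5806 0.1169 0.1687] [0.5907 0.1273 0.1823]
hinge 51 [0.5696 0.1776 0.1323] [0.5547 0.1656 0.1285] [0.582  0.191  0.1384]
peg 91 [0.5943 0.1228 0.1581] [0.5762 0.1102 0.1506] [0.6146 0.1323 0.1659]
pegmid 47 [0.6437 0.1149 0.1582] [0.6317 0.0977 0.1518] [0.6543 0.1278 0.165 ]
```

```bash
cat >> h.py <<'E'
from scipy.spatial.transform import Rotation as Ro
def rpy(a): return Ro.from_euler("xyz",a,degrees=True)
def plan(wps,cur=None):
    """wps: list of (pos, rpy, ncalls); prints one row per call"""
    if cur is None: o=get_obs(); p,R=np.array(o["tool_pos"]),rpy(o["orientation"])
    else: p,R=np.array(cur[0]),rpy(cur[1])
    for P,A,n in wps:
        for k in range(n,0,-1):
            tp=p+(np.array(P)-p)/k; dr=(R.inv()*rpy(A)).as_rotvec()/k
            s=np.round(R.inv().apply(tp-p)/.1,3); w=np.round(dr/.5,3)
            bad="" if max(abs(np.r_[s,w]))<=1 else " TOO BIG"
            print((s.tolist()+w.tolist()),"rows",int(np.ceil(max(np.linalg.norm(s)*2,np.linalg.norm(w)*28.65/8.59)))+1,bad)
            p=p+R.apply(s*.1); R=R*Ro.from_rotvec(w*.5)
E
python3 -c "
from h import *
plan([((.39,-.3,.3),(180,0,-80),4),((.5,.08,.3),(180,0,-8.9),4),((.547,.0785,.22),(180,0,-8.9),1)])"
```

```text
[-0.592, 0.609, -0.185, 0.001, 0.0, -0.666] rows 4 
[-0.759, 0.381, -0.185, 0.001, 0.0, -0.666] rows 4 
[-0.841, 0.113, -0.185, 0.0, 0.001, -0.667] rows 4 
[-0.832, -0.17, -0.186, 0.001, 0.0, -0.666] rows 4 
[-0.888, -0.436, 0.0, -0.0, -0.0, -0.621] rows 4 
[-0.712, -0.686, 0.0, -0.0, -0.0, -0.62] rows 4 
[-0.469, -0.871, 0.0, -0.0, -0.0, -0.621] rows 4 
[-0.182, -0.972, 0.001, -0.0, -0.0, -0.62] rows 4 
[0.467, -0.058, 0.8, -0.0, -0.0, -0.0] rows 3
```

>>> {"op": "step_arm", "data": {
  "steps": [
    [[-0.3,0.3,-0.09,0,0,-0.333],[-0.592,0.609,-0.185,0,0,-0.666],[-0.592,0.609,-0.185,0,0,-0.666],[-0.592,0.609,-0.185,0,0,-0.666]]
  ],
  "jaw": 120
}}

```text
clock: 0.5
tool_pos: [0.3011, -0.5379, 0.2456]
orientation: [-180.0, 0.0, -137.2]
force: [-0.6, 0.1, 0.4]
opening: 0.0611
gripper_force: 0.0
```

>>> {"op": "step_arm", "data": {
  "steps": [
    [[-0.759,0.381,-0.185,0,0,-0.666],[-0.759,0.381,-0.185,0,0,-0.666],[-0.759,0.381,-0.185,0,0,-0.666]]
  ]
}}

```text
clock: 0.8
tool_pos: [0.3315, -0.4574, 0.2647]
orientation: [-179.9, 0.0, -117.9]
force: [0.2, -1.4, 0.7]
opening: 0.0467
gripper_force: 0.0
```

>>> {"op": "step_arm", "data": {
  "steps": [
    [[-0.841,0.113,-0.185,0,0,-0.667],[-0.841,0.113,-0.185,0,0,-0.667],[-0.841,0.113,-0.185,0,0,-0.667]]
  ]
}}

```text
clock: 1.1
tool_pos: [0.3614, -0.3779, 0.2831]
orientation: [-179.9, -0.0, -98.8]
force: [-1.0, -1.0, 0.6]
opening: 0.0464
gripper_force: 0.0
```

>>> {"op": "step_arm", "data": {
  "steps": [
    [[-0.832,-0.17,-0.186,0,0,-0.666],[-0.832,-0.17,-0.186,0,0,-0.666],[-0.832,-0.17,-0.186,0,0,-0.666]]
  ]
}}

```text
clock: 1.4
tool_pos: [0.3915, -0.2985, 0.3016]
orientation: [-179.9, -0.0, -79.7]
force: [-1.3, -0.4, 0.2]
opening: 0.0467
gripper_force: 0.0
```

>>> {"op": "step_arm", "data": {
  "steps": [
    [[-0.888,-0.436,0,0,0,-0.621],[-0.888,-0.436,0,0,0,-0.621],[-0.888,-0.436,0,0,0,-0.621]]
  ]
}}

```text
clock: 1.7
tool_pos: [0.4189, -0.2019, 0.3004]
orientation: [-180.0, 0.0, -61.8]
force: [-0.5, -0.1, 0.1]
opening: 0.0466
gripper_force: 0.0
```

>>> {"op": "step_arm", "data": {
  "steps": [
    [[-0.712,-0.686,0,0,0,-0.62],[-0.712,-0.686,0,0,0,-0.62],[-0.712,-0.686,0,0,0,-0.62]]
  ]
}}

```text
clock: 2.0
tool_pos: [0.4465, -0.107, 0.3003]
orientation: [-180.0, 0.0, -44.1]
force: [0.5, -0.5, 0.5]
opening: 0.0467
gripper_force: 0.0
```

>>> {"op": "step_arm", "data": {
  "steps": [
    [[-0.469,-0.871,0,0,0,-0.62],[-0.469,-0.871,0,0,0,-0.62],[-0.469,-0.871,0,0,0,-0.62]]
  ]
}}

```text
clock: 2.3
tool_pos: [0.4741, -0.0123, 0.3]
orientation: [180.0, 0.0, -26.4]
force: [0.1, -0.4, -0.9]
opening: 0.0461
gripper_force: 0.0
```

>>> {"op": "step_arm", "data": {
  "steps": [
    [[-0.182,-0.972,0,0,0,-0.62],[-0.182,-0.972,0,0,0,-0.62],[-0.182,-0.972,0,0,0,-0.62],[-0.182,-0.972,0,0,0,-0.62]]
  ]
}}

```text
clock: 2.7
tool_pos: [0.5003, 0.0796, 0.2997]
orientation: [179.9, 0.1, -9.0]
force: [-0.2, -0.8, 0.8]
opening: 0.0463
gripper_force: 0.0
```

>>> {"op": "step_arm", "data": {
  "steps": [
    [[0.2,-0.03,0.4,0,0,0],[0.467,-0.058,0.8,0,0,0],[0.467,-0.058,0.8,0,0,0],[0.467,-0.058,0.8,0,0,0]]
  ]
}}

```text
clock: 3.1
tool_pos: [0.5468, 0.0762, 0.2195]
orientation: [179.9, 0.1, -9.2]
force: [0.1, 0.2, 0.9]
opening: 0.0465
gripper_force: 0.0
```

Run:
```python
from h import *
im,d=snapshot("side"); crop("side",im,200,150,140,105,"s1.png",5.5)
o=get_obs(); p=o["tool_pos"]; print(p,o["orientation"])
C=cloud("side",d)
R=rpy(o["orientation"]).as_matrix()
q=(C.reshape(-1,3)-p)@R   # tool coords
m=(abs(q[:,0])<.03)&(abs(q[:,1])<.07)&(q[:,2]>-.03)&(q[:,2]<.03); 
q=q[m]
for s in(-1,1):
    a=q[q[:,1]*s>0.01]; print(s,len(a),a.min(0).round(4),a.max(0).round(4),np.median(a,0).round(4))
```

```text
[0.54727167 0.07671906 0.22105956] [ 1.79961404e+02  1.55126907e-03 -9.10269268e+00]
-1 103 [-0.0168 -0.0424 -0.0297] [ 0.0077 -0.0196  0.0019] [-0.0105 -0.0365 -0.0136]
1 115 [-0.0166  0.0202 -0.0297] [0.0079 0.0433 0.0032] [-0.0091  0.0259 -0.013 ]
```

View pics/s1.png

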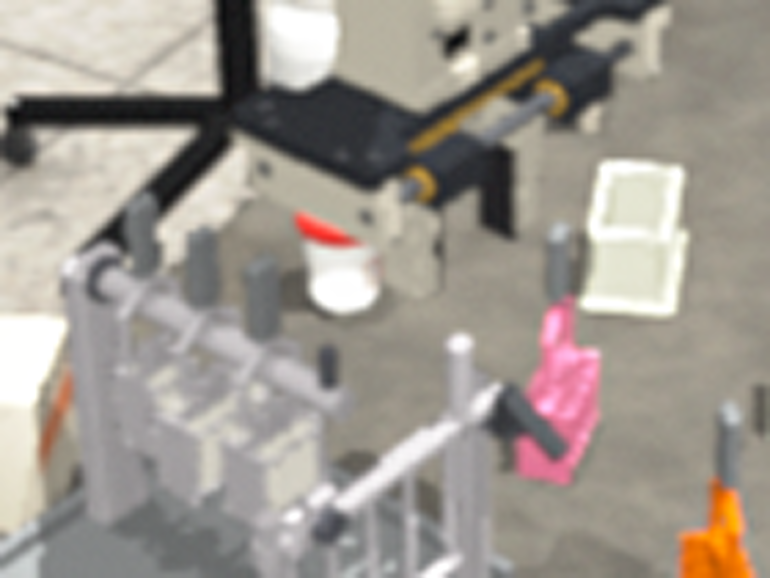

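The side crop shows the open fingers directly above the thumb post (455,345 in the crop); the pin is at (330,365), and the three grey tabs are clear of the gripper.

>>> {"op": "step_arm", "data": {
  "steps": [
    [[0,-0.02,0.25,0,0,0],[0,-0.02,0.5,0,0,0],[0,-0.02,0.66,0,0,0],[0,-0.02,0.76,0,0,0],[0,-0.02,0.76,0,0,0]]
  ]
}}

```text
clock: 3.65
tool_pos: [0.5472, 0.0798, 0.1451]
orientation: [-180.0, -0.0, -9.0]
force: [0.5, -0.1, -0.3]
opening: 0.0463
gripper_force: 0.0
```

>>> {"op": "step_arm", "data": {
  "steps": [
    [[0,0,0,0,0,0],[0,0,0,0,0,0],[0,0,0,0,0,0],[0,0,0,0,0,0],[0,0,0,0,0,0],[0,0,0,0,0,0]]
  ],
  "jaw": 255
}}

```text
clock: 4.25
tool_pos: [0.5458, 0.077, 0.145]
orientation: [179.7, 0.2, -8.9]
force: [-4.3, -12.2, 8.1]
opening: 0.0111
gripper_force: 30.0
```

```bash
cat >> h.py <<'E'
Y0=-8.9; EX=rpy([0,0,Y0]).apply([1,0,0]); EY=rpy([0,0,Y0]).apply([0,1,0])
TH=np.array([.546,.0768]); GZ=.145  # thumb axis, tcp z at grip with bar level
HG=np.r_[TH,0]+.0125*EX+.112*EY; PV=np.r_[TH,.126]+.09*EY
def gpose(th,ph,back=0.):
    p0=np.r_[TH,GZ]; R0=rpy([180,0,Y0]); A=Ro.from_rotvec(-EX*th); B=Ro.from_rotvec([0,0,-ph])
    p=A.apply(p0-PV)+PV; return B.apply(p-HG)+HG, B*A*R0
def rows(c0,tgts):
    p,R=c0; out=[]
    for P,Q in tgts: out.append(np.round(np.r_[R.inv().apply(P-p)/.1,(R.inv()*Q).as_rotvec()/.5],3).tolist())
    print(out)
E
python3 - <<'E'
from h import *
o=get_obs(); c=(np.array([.5472,.0798,.145]),rpy([180,0,-9.0]))
rows(c,[gpose(t,0) for t in (0,.07,.14,.21,.28)])
rows(gpose(.28,0),[gpose(.28,p) for p in (.08,.16,.24,.32,.4,.48)])
rows(gpose(.28,.48),[gpose(t,p) for t,p in ((.2,.53),(.1,.58),(0,.63))])
for a in (.63,.98,1.33): rows(gpose(0,a),[gpose(0,a+k*.07) for k in range(1,6)])
print(HG,gpose(0,1.68))
E
```

```text
[[-0.007, 0.032, 0.0, 0.0, 0.0, -0.003], [-0.007, 0.016, -0.062, -0.14, 0.0, -0.003], [-0.007, -0.004, -0.124, -0.28, 0.0, -0.003], [-0.007, -0.028, -0.183, -0.42, 0.0, -0.003], [-0.007, -0.056, -0.241, -0.56, 0.0, -0.003]]
[[-0.082, -0.013, -0.004, 0.0, -0.044, 0.154], [-0.163, -0.032, -0.009, 0.0, -0.088, 0.308], [-0.242, -0.057, -0.016, -0.0, -0.133, 0.461], [-0.318, -0.088, -0.025, 0.0, -0.177, 0.615], [-0.392, -0.125, -0.036, -0.0, -0.221, 0.769], [-0.463, -0.168, -0.048, -0.0, -0.265, 0.923]]
[[-0.053, 0.005, 0.07, 0.16, -0.024, 0.097], [-0.109, 0.002, 0.159, 0.36, -0.038, 0.197], [-0.166, -0.013, 0.247, 0.559, -0.042, 0.298]]
[[-0.078, -0.011, -0.0, 0.0, -0.0, 0.14], [-0.155, -0.028, -0.0, 0.0, -0.0, 0.28], [-0.231, -0.051, -0.0, 0.0, -0.0, 0.42], [-0.305, -0.078, -0.0, 0.0, -0.0, 0.56], [-0.376, -0.111, 0.0, -0.0, -0.0, 0.7]]
[[-0.078, -0.011, -0.0, 0.0, -0.0, 0.14], [-0.155, -0.028, -0.0, 0.0, -0.0, 0.28], [-0.231, -0.051, -0.0, 0.0, -0.0, 0.42], [-0.305, -0.078, -0.0, 0.0, -0.0, 0.56], [-0.376, -0.111, -0.0, -0.0, -0.0, 0.7]]
[[-0.078, -0.011, -0.0, 0.0, -0.0, 0.14], [-0.155, -0.028, -0.0, 0.0, -0.0, 0.28], [-0.231, -0.051, 0.0, 0.0, -0.0, 0.42], [-0.305, -0.078, -0.0, 0.0, -0.0, 0.56], [-0.376, -0.111, -0.0, 0.0, -0.0, 0.7]]
[0.57567706 0.18551763 0.        ] (array([0.47084145, 0.22686669, 0.145     ]), Rotation.from_matrix(array([[-2.61463345e-01, -9.65213406e-01, -1.18204551e-16],
                            [-9.65213406e-01,  2.61463345e-01,  3.20200248e-17],
                            [-1.23259516e-32,  1.22464680e-16, -1.00000000e+00]])))
```

>>> {"op": "step_arm", "data": {
  "steps": [
    [[-0.007,0.032,0,0,0,0],[-0.007,0.016,-0.062,-0.14,0,0],[-0.007,-0.004,-0.124,-0.28,0,0],[-0.007,-0.028,-0.183,-0.42,0,0],[-0.007,-0.056,-0.241,-0.56,0,0],[-0.007,-0.056,-0.241,-0.56,0,0]]
  ]
}}

```text
clock: 4.85
tool_pos: [0.5472, 0.0854, 0.1691]
orientation: [163.6, 0.1, -8.8]
force: [-1.1, -7.3, 5.7]
opening: 0.0114
gripper_force: 30.0
```

Lift follows with low forces; swing now.

>>> {"op": "step_arm", "data": {
  "steps": [
    [[-0.082,-0.013,-0.004,0,-0.044,0.154],[-0.163,-0.032,-0.009,0,-0.088,0.308],[-0.242,-0.057,-0.016,0,-0.133,0.461],[-0.318,-0.088,-0.025,0,-0.177,0.615],[-0.392,-0.125,-0.036,0,-0.221,0.769],[-0.463,-0.168,-0.048,0,-0.265,0.923],[-0.463,-0.168,-0.048,0,-0.265,0.923]]
  ]
}}

```text
clock: 5.55
tool_pos: [0.505, 0.1113, 0.1686]
orientation: [164.1, 0.0, -36.5]
force: [1.9, 1.7, -1.8]
opening: 0.0112
gripper_force: 30.0
```

>>> {"op": "step_arm", "data": {
  "steps": [
    [[-0.053,0.005,0.07,0.16,-0.024,0.097],[-0.109,0.002,0.159,0.36,-0.038,0.197],[-0.166,-0.013,0.247,0.559,-0.042,0.298],[-0.166,-0.013,0.247,0.559,-0.042,0.298]]
  ]
}}

```text
clock: 5.95
tool_pos: [0.4897, 0.117, 0.1459]
orientation: [-179.3, -0.1, -45.0]
force: [9.1, 7.2, -7.9]
opening: 0.0114
gripper_force: 30.0
```

>>> {"op": "step_arm", "data": {
  "steps": [
    [[-0.078,-0.011,0,0,0,0.14],[-0.155,-0.028,0,0,0,0.28],[-0.231,-0.051,0,0,0,0.42],[-0.305,-0.078,0,0,0,0.56],[-0.376,-0.111,0,0,0,0.7]]
  ]
}}

```text
clock: 6.45
tool_pos: [0.4717, 0.1518, 0.1454]
orientation: [-179.7, -0.0, -65.0]
force: [10.7, 2.5, -7.2]
opening: 0.0113
gripper_force: 30.0
```

>>> {"op": "step_arm", "data": {
  "steps": [
    [[-0.078,-0.011,0,0,0,0.14],[-0.155,-0.028,0,0,0,0.28],[-0.231,-0.051,0,0,0,0.42],[-0.305,-0.078,0,0,0,0.56],[-0.376,-0.111,0,0,0,0.7]]
  ]
}}

```text
clock: 6.95
tool_pos: [0.467, 0.1905, 0.1455]
orientation: [-179.6, 0.1, -85.1]
force: [18.0, -1.3, -9.6]
opening: 0.0112
gripper_force: 30.0
```

>>> {"op": "step_arm", "data": {
  "steps": [
    [[-0.078,-0.011,0,0,0,0.14],[-0.155,-0.028,0,0,0,0.28],[-0.231,-0.051,0,0,0,0.42],[-0.305,-0.078,0,0,0,0.56],[-0.376,-0.111,0,0,0,0.7],[-0.376,-0.111,0,0,0,0.7]]
  ]
}}

```text
clock: 7.55
tool_pos: [0.4751, 0.2276, 0.1451]
orientation: [-179.7, 0.0, -105.1]
force: [18.2, -6.8, -8.0]
opening: 0.0111
gripper_force: 30.0
```

Run:
```python
from h import *
q=np.array([(.5458,.077),(.4897,.117),(.4717,.1518),(.467,.1905),(.4751,.2276)])
s=np.linalg.lstsq(np.c_[2*q,np.ones(5)],(q**2).sum(1),rcond=None)[0]; print(s[:2],np.sqrt(s[2]+s[0]**2+s[1]**2))
plan([((.475,.2276,.245),(180,0,-105.1),1),((.586,.120,.25),(180,0,-8.9),4)])
```

```text
[0.58029609 0.18511539] 0.11345964513112396
[-0.0, -0.005, -0.999, -0.011, 0.001, 0.0] rows 3 
[0.187, -0.338, -0.012, -0.0, 0.0, -0.839] rows 4 
[0.309, -0.232, -0.013, -0.0, 0.0, -0.84] rows 4 
[0.377, -0.086, -0.012, -0.0, -0.0, -0.839] rows 4 
[0.379, 0.074, -0.013, -0.0, -0.0, -0.84] rows 4
```

>>> {"op": "step_arm", "data": {
  "steps": [
    [[0,0,0,0,0,0],[0,0,0,0,0,0],[0,0,0,0,0,0],[0,0,-0.3,0,0,0],[0,0,-0.7,0,0,0],[0,0,-1,0,0,0],[0,0,-1,0,0,0]]
  ],
  "jaw": 120
}}

```text
clock: 8.25
tool_pos: [0.4729, 0.2285, 0.2493]
orientation: [-179.7, 0.3, -105.1]
force: [0.2, 0.0, -0.2]
opening: 0.0465
gripper_force: 0.0
```

>>> {"op": "step_arm", "data": {
  "steps": [
    [[0.187,-0.338,-0.012,0,0,-0.84],[0.187,-0.338,-0.012,0,0,-0.84],[0.187,-0.338,-0.012,0,0,-0.84],[0.187,-0.338,-0.012,0,0,-0.84]]
  ],
  "jaw": 255
}}

```text
clock: 8.65
tool_pos: [0.4987, 0.2, 0.2453]
orientation: [180.0, -0.0, -81.0]
force: [-0.2, 1.1, 0.5]
opening: 0.02
gripper_force: 0.0
```

>>> {"op": "step_arm", "data": {
  "steps": [
    [[0.309,-0.232,-0.013,0,0,-0.84],[0.309,-0.232,-0.013,0,0,-0.84],[0.309,-0.232,-0.013,0,0,-0.84],[0.309,-0.232,-0.013,0,0,-0.84]]
  ]
}}

```text
clock: 9.05
tool_pos: [0.5264, 0.1733, 0.2467]
orientation: [180.0, -0.0, -57.1]
force: [-0.0, 0.2, -0.9]
opening: 0.0005
gripper_force: 0.0
```

>>> {"op": "step_arm", "data": {
  "steps": [
    [[0.377,-0.086,-0.012,0,0,-0.84],[0.377,-0.086,-0.012,0,0,-0.84],[0.377,-0.086,-0.012,0,0,-0.84],[0.377,-0.086,-0.012,0,0,-0.84]]
  ]
}}

```text
clock: 9.45
tool_pos: [0.5542, 0.1465, 0.248]
orientation: [180.0, 0.0, -33.2]
force: [-0.4, 0.0, 0.7]
opening: 0.0006
gripper_force: 0.0
```

>>> {"op": "step_arm", "data": {
  "steps": [
    [[0.419,0.074,-0.013,0,0,-0.84],[0.419,0.074,-0.013,0,0,-0.84],[0.419,0.074,-0.013,0,0,-0.84],[0.419,0.074,-0.013,0,0,-0.84],[0.419,0.074,-0.013,0,0,-0.84]]
  ]
}}

```text
clock: 9.95
tool_pos: [0.5853, 0.1177, 0.2496]
orientation: [180.0, -0.0, -9.3]
force: [0.2, -0.3, 0.2]
opening: 0.0003
gripper_force: 0.0
```

Run:
```python
from h import *
im,d=snapshot("side"); crop("side",im,200,160,140,105,"s2.png",5.5)
o=get_obs(); p=o["tool_pos"]; print(p,o["orientation"],o["opening"],o["force"])
C=cloud("side",d); R=rpy(o["orientation"]).as_matrix(); q=(C.reshape(-1,3)-p)@R
q=q[(abs(q[:,0])<.03)&(abs(q[:,1])<.04)&(q[:,2]>-.02)&(q[:,2]<.02)]; print("finger",q.min(0).round(4),q.max(0).round(4),len(q))
g=lambda x0,x1,y0,y1,z0,z1:C[(C[...,0]>x0)&(C[...,0]<x1)&(C[...,1]>y0)&(C[...,1]<y1)&(C[...,2]>z0)&(C[...,2]<z1)]
a=g(.565,.605,.1,.14,.168,.19); print("pin",a.mean(0),a.min(0),a.max(0))
a=g(.43,.50,.19,.25,.145,.18); print("thumb",a.mean(0),len(a))
```

```text
[0.585265   0.117712   0.24970106] [-1.79998156e+02 -1.32180959e-02 -9.27407275e+00] 0.0008130444342749197 [-0.50365043 -0.40188147  0.87270972]
finger [-0.0161 -0.0181 -0.0198] [0.011  0.0187 0.0016] 116
pin [0.58564815 0.12217049 0.17695344] [0.58163742 0.11708935 0.17086924] [0.59055169 0.12662402 0.18236154]
thumb [0.47077155 0.22763753 0.16057029] 59
```

View pics/s2.png

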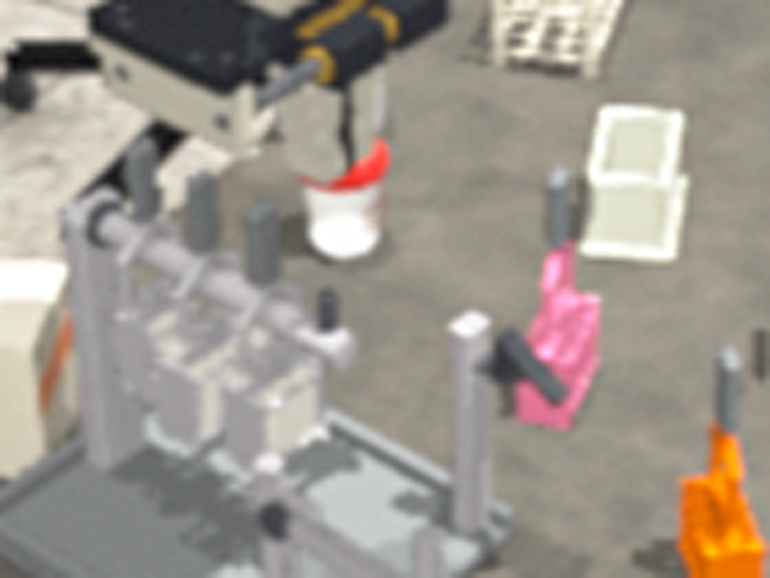

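The gate stands open; the shut fingers are right above the keeper pin (328,310), with tabs clear.

>>> {"op": "step_arm", "data": {
  "steps": [
    [[0.042,-0.035,0.3,0,0,0],[0.042,-0.035,0.6,0,0,0],[0.042,-0.035,0.65,0,0,0],[0.042,-0.035,0.7,0,0,0],[0.042,-0.035,0.75,0,0,0],[0.042,-0.035,0.8,0,0,0],[0.042,-0.035,0.84,0,0,0],[0.042,-0.035,0.84,0,0,0],[0.042,-0.035,0.84,0,0,0]]
  ]
}}

```text
clock: 10.9
tool_pos: [0.5903, 0.1202, 0.1659]
orientation: [-180.0, -0.0, -9.0]
force: [0.5, -0.6, 0.3]
opening: 0.0007
gripper_force: 0.0
```

>>> {"op": "step_arm", "data": {
  "steps": [
    [[0,0,-0.4,0,0,0],[0,0,-0.75,0,0,0],[0,0,-0.75,0,0,0]]
  ],
  "jaw": 120
}}

```text
clock: 11.2
tool_pos: [0.5929, 0.1209, 0.2466]
orientation: [-179.8, -0.5, -8.9]
force: [-0.3, -0.4, 0.8]
opening: 0.0192
gripper_force: 0.0
```

>>> {"op": "step_arm", "data": {
  "steps": [
    [[0.2,0,0,0,0,0],[0.38,0,0,0,0,0],[0.38,0,0,0,0,0],[0.38,0,0,0,0,0]]
  ]
}}

```text
clock: 11.6
tool_pos: [0.6276, 0.1141, 0.2401]
orientation: [180.0, 0.0, -9.0]
force: [-1.7, 0.2, -0.3]
opening: 0.0455
gripper_force: 0.0
```

Run:
```python
from h import *
im,d=snapshot("side"); crop("side",im,200,170,120,90,"s3.png",6)
o=get_obs(); p=o["tool_pos"]; print(p,o["orientation"],o["opening"],o["force"])
C=cloud("side",d); 
def g(x0,x1,y0,y1,z0,z1): return C[(C[...,0]>x0)&(C[...,0]<x1)&(C[...,1]>y0)&(C[...,1]<y1)&(C[...,2]>z0)&(C[...,2]<z1)]
for nm,b in dict(pin=(.57,.605,.1,.14,.155,.19),f=(.61,.64,.1,.14,.18,.208),m=(.645,.68,.09,.13,.18,.208),b=(.685,.72,.08,.12,.18,.208)).items():
  a=g(*b); print(nm,len(a),a.mean(0).round(4),a.min(0).round(4),a.max(0).round(4))
```

```text
[0.62737186 0.11425288 0.24027014] [ 1.79984750e+02  2.58758474e-02 -8.95389046e+00] 0.04566790637373827 [ 0.83224622  0.74812088 -0.14846281]
pin 53 [0.5894 0.1228 0.1598] [0.5768 0.1143 0.1555] [0.604  0.1317 0.1645]
f 53 [0.6226 0.1173 0.1945] [0.6178 0.1085 0.1808] [0.6308 0.1261 0.2077]
m 48 [0.6593 0.1125 0.1935] [0.6555 0.1037 0.181 ] [0.6654 0.1201 0.2074]
b 57 [0.6974 0.1049 0.1936] [0.6912 0.0923 0.1807] [0.7071 0.1116 0.2078]
```

View pics/s3.png

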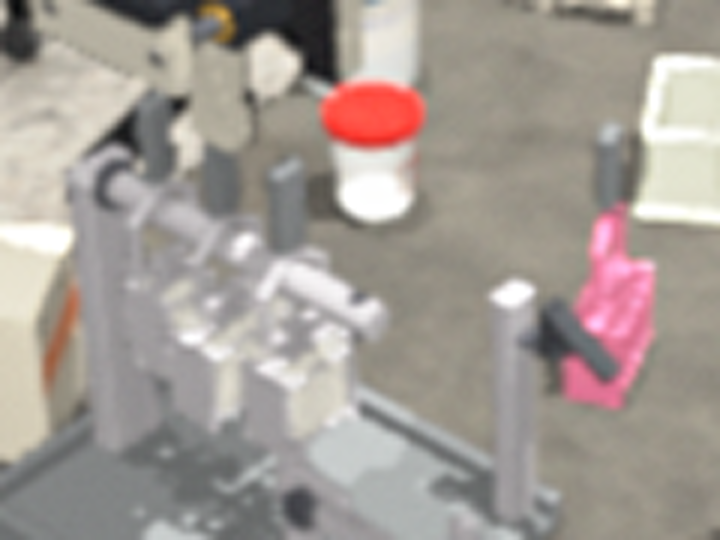

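The pin is down: only a dark dot is left on the peg at (355,297). The front tab (288,200) is under the gripper. Next: grasp the medium rack.

>>> {"op": "step_arm", "data": {
  "steps": [
    [[0,-0.02,0.2,0,0,0],[0,-0.02,0.4,0,0,0],[0,-0.02,0.55,0,0,0],[0,-0.02,0.62,0,0,0],[0,-0.02,0.62,0,0,0]]
  ]
}}

```text
clock: 12.15
tool_pos: [0.6273, 0.1162, 0.178]
orientation: [180.0, 0.1, -8.9]
force: [-0.4, 0.5, 0.3]
opening: 0.0463
gripper_force: 0.0
```

>>> {"op": "step_arm", "data": {
  "steps": [
    [[0,0,0,0,0,0],[0,0,0,0,0,0],[0,0,0,0,0,0],[0,0,0,0,0,0],[0,0,0,0,0,0],[0,0,0,0,0,0]]
  ],
  "jaw": 255
}}

```text
clock: 12.75
tool_pos: [0.6281, 0.1155, 0.1795]
orientation: [179.9, -0.0, -8.9]
force: [-1.1, -3.0, 5.5]
opening: 0.0157
gripper_force: 30.0
```

>>> {"op": "step_arm", "data": {
  "steps": [
    [[0,0,-0.03,0,0,0],[0,0,-0.065,0,0,0],[0,0,-0.065,0,0,0],[-0.15,0,-0.065,0,0,0],[-0.3,0,-0.065,0,0,0],[-0.45,0,-0.065,0,0,0],[-0.6,0,-0.065,0,0,0],[-0.75,0,-0.065,0,0,0],[-0.9,0,-0.065,0,0,0],[-0.9,0,-0.065,0,0,0]]
  ]
}}

```text
clock: 13.75
tool_pos: [0.5374, 0.1305, 0.1854]
orientation: [-180.0, 0.0, -8.9]
force: [0.4, -0.2, -0.4]
opening: 0.0157
gripper_force: 30.0
```

Run:
```python
from h import *
im,d=snapshot("side"); crop("side",im,200,170,120,90,"s4.png",6)
o=get_obs(); print(o["tool_pos"],o["orientation"],o["opening"],o["force"])
```

```text
[0.53845401 0.13058702 0.18556811] [-1.79970169e+02 -4.00688439e-02 -8.87709995e+00] 0.015934939946265235 [ 0.83067405  0.25055754 -0.79056927]
```

View pics/s4.png

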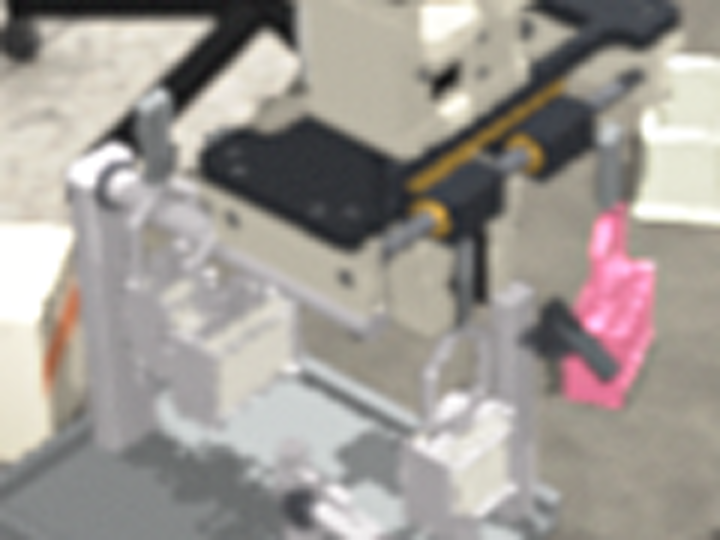

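The medium rack hangs free of the peg tip (crop 465,430), with the gate out of the way.

Run:
```python
from h import *
plan([((.53,.131,.27),(180,0,-8.9),1),((.5,.05,.30),(180,0,-10),1),((.481,-.3365,.30),(180,0,-18.8),4)])
```

```text
[-0.084, 0.009, -0.844, -0.001, -0.001, 0.001] rows 3 
[-0.171, 0.846, -0.3, -0.0, -0.0, 0.038] rows 3 
[0.121, 0.96, -0.0, -0.0, -0.0, 0.077] rows 3 
[0.158, 0.954, -0.0, -0.0, -0.0, 0.077] rows 3 
[0.194, 0.948, -0.0, -0.0, -0.0, 0.077] rows 3 
[0.231, 0.94, -0.0, -0.0, -0.0, 0.076] rows 3
```

>>> {"op": "step_arm", "data": {
  "steps": [
    [[-0.03,0,-0.4,0,0,0],[-0.084,0.009,-0.84,0,0,0],[-0.084,0.009,-0.84,0,0,0]]
  ]
}}

```text
clock: 14.1
tool_pos: [0.5337, 0.1317, 0.2757]
orientation: [-179.7, -0.5, -8.9]
force: [0.8, -0.4, -1.3]
opening: 0.0151
gripper_force: 30.0
```

>>> {"op": "step_arm", "data": {
  "steps": [
    [[-0.07,0.35,-0.15,0,0,0.02],[-0.171,0.846,-0.3,0,0,0.038],[-0.171,0.846,-0.3,0,0,0.038]]
  ]
}}

```text
clock: 14.4
tool_pos: [0.5002, 0.0469, 0.3016]
orientation: [-179.9, -0.2, -10.1]
force: [0.8, 0.9, -0.8]
opening: 0.016
gripper_force: 30.0
```

>>> {"op": "step_arm", "data": {
  "steps": [
    [[0.06,0.48,0,0,0,0.038],[0.121,0.96,0,0,0,0.077],[0.121,0.96,0,0,0,0.077]]
  ]
}}

```text
clock: 14.7
tool_pos: [0.4956, -0.0508, 0.2992]
orientation: [180.0, -0.0, -12.5]
force: [-0.3, -0.7, -1.0]
opening: 0.0157
gripper_force: 30.0
```

>>> {"op": "step_arm", "data": {
  "steps": [
    [[0.08,0.48,0,0,0,0.038],[0.158,0.954,0,0,0,0.077],[0.158,0.954,0,0,0,0.077]]
  ]
}}

```text
clock: 15.0
tool_pos: [0.4909, -0.1473, 0.2988]
orientation: [179.9, 0.0, -14.7]
force: [-1.1, 0.4, -1.2]
opening: 0.0157
gripper_force: 30.0
```

>>> {"op": "step_arm", "data": {
  "steps": [
    [[0.1,0.48,0,0,0,0.038],[0.194,0.948,0,0,0,0.077],[0.194,0.948,0,0,0,0.077]]
  ]
}}

```text
clock: 15.3
tool_pos: [0.4862, -0.2438, 0.2984]
orientation: [179.9, 0.0, -16.9]
force: [0.1, 0.6, -2.2]
opening: 0.0155
gripper_force: 30.0
```

>>> {"op": "step_arm", "data": {
  "steps": [
    [[0.1,0.45,0,0,0,0.038],[0.231,0.94,0,0,0,0.076],[0.231,0.94,0,0,0,0.076],[0.231,0.94,0,0,0,0.076]]
  ]
}}

```text
clock: 15.7
tool_pos: [0.4817, -0.3373, 0.2982]
orientation: [-180.0, 0.1, -18.9]
force: [-0.0, 0.5, -1.5]
opening: 0.0155
gripper_force: 30.0
```

```bash
cat >> h.py <<'E'
def rect(C,ctr,z0,z1,r=.06):
    q=C[(C[...,2]>z0)&(C[...,2]<z1)&(np.hypot(C[...,0]-ctr[0],C[...,1]-ctr[1])<r)]
    a,b,w=cv2.minAreaRect((q[:,:2]*1000).astype(np.float32)); return len(q),np.round(a,1),np.round(b,1),round(w,1),q[:,2].mean().round(4)
DI=dict(large=(.6185,-.2213),small=(.4725,-.1565),medium=(.4795,-.3373))
def dishes(z={"top":(.042,.058),"side":(.042,.053)}):
    out={}
    for n in z:
        im,d=snapshot(n); C=cloud(n,d); out[n]=(im,C)
        for k,c in DI.items():
            try: print(n,k,*rect(C,c,*z[n]))
            except Exception as e: print(n,k,"none")
    return out
E
python3 - <<'E'
from h import *
o=get_obs(); p=o["tool_pos"]; print(p,o["orientation"],o["force"])
D=dishes()
im,C=D["side"]; crop("side",im,290,120,140,105,"s5.png",5.5)
q=(C.reshape(-1,3)-p)@rpy(o["orientation"]).as_matrix()
q=q[(abs(q[:,0])<.03)&(abs(q[:,1])<.04)&(q[:,2]>.058)&(q[:,2]<.115)]; print("rack",len(q),np.percentile(q,[1,5,50,95,99],axis=0).round(4))
E
```

```text
[ 0.48167667 -0.33729364  0.29818678] [-1.79985787e+02  5.72694291e-02 -1.89328742e+01] [-0.04752463  0.48014946 -1.46552739]
top large 0 [0. 0.] [0. 0.] 0.0 nan
top small 27 [ 473. -138.] [19.6 44.7] 78.5 0.0492
top medium 29 [ 459.1 -347. ] [19.2 38. ] 15.1 0.0492
side large 94 [ 616.1 -220.9] [43.  77.5] 22.4 0.0467
side small 83 [ 470.6 -158.1] [39.6 53.5] 25.7 0.0464
side medium 104 [ 478.2 -336.2] [64.4 49.4] 71.8 0.0461
rack 259 [[-0.0174 -0.0275  0.0583]
 [-0.0159 -0.0248  0.0601]
 [-0.0091 -0.0119  0.0783]
 [ 0.0086  0.017   0.1007]
 [ 0.0135  0.0205  0.1047]]h.py:46: RuntimeWarning: Mean of empty slice.
  a,b,w=cv2.minAreaRect((q[:,:2]*1000).astype(np.float32)); return len(q),np.round(a,1),np.round(b,1),round(w,1),q[:,2].mean().round(4)
  ret = ret.dtype.type(ret / rcount)
```

View pics/s5.png

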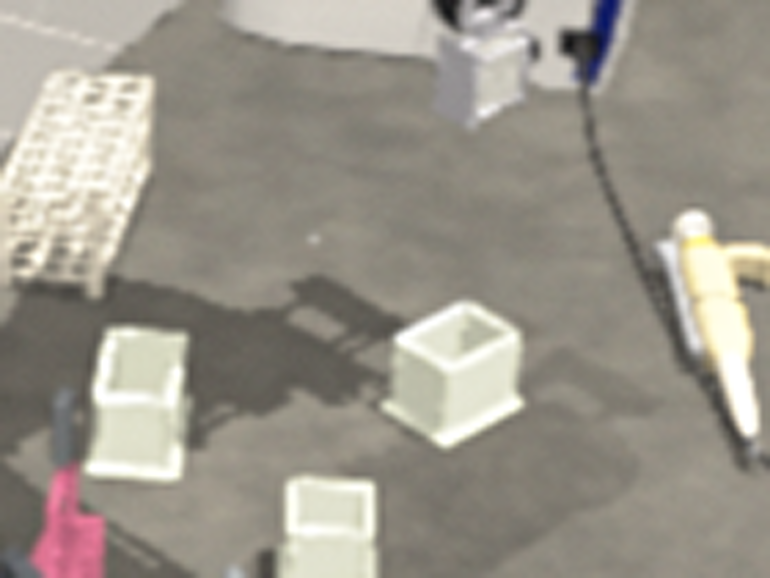

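The side crop shows all three dishes undisturbed (medium dish at 455,370), and the held rack at (485,80). Now lower to a hover and compare rack and dish faces.

>>> {"op": "step_arm", "data": {
  "steps": [
    [[0,0,0.4,0,0,0],[0,0,0.8,0,0,0],[0,0,1,0,0,0],[0,0,1,0,0,0]]
  ]
}}

```text
clock: 16.2
tool_pos: [0.4803, -0.3345, 0.1963]
orientation: [-180.0, 0.3, -18.7]
force: [0.2, 0.7, -0.1]
opening: 0.0158
gripper_force: 30.0
```

>>> {"op": "step_arm", "data": {
  "steps": [
    [[0,0,0.2,0,0,0],[0,0,0.29,0,0,0],[0,0,0.29,0,0,0],[0,0,0.29,0,0,0]]
  ]
}}

```text
clock: 16.6
tool_pos: [0.4822, -0.3368, 0.1714]
orientation: [180.0, -0.1, -18.8]
force: [0.5, -0.5, -1.4]
opening: 0.0159
gripper_force: 30.0
```

```bash
cat >> h.py <<'E'
def faces(C,p,yaw,hx,hy,zr,sx=-1):
    """offset of box faces (half sizes hx,hy) seen from side cam, in frame yaw at p: -x face and +y face"""
    a=np.radians(yaw); d=C-np.array([p[0],p[1],0]); u=d[...,0]*np.cos(a)+d[...,1]*np.sin(a); v=-d[...,0]*np.sin(a)+d[...,1]*np.cos(a); z=C[...,2]
    zz=(z>zr[0])&(z<zr[1])
    A=zz&(abs(u+hx)<.007)&(abs(v)<hy-.006); B=zz&(abs(v-hy)<.007)&(abs(u)<hx-.005)
    fit=lambda m,w,t:(m.sum(),w[m].mean().round(4), np.degrees(np.arctan(np.polyfit(t[m],w[m],1)[0])).round(1) if m.sum()>8 else None)
    return fit(A,u+hx,v),fit(B,v-hy,u)
E
python3 - <<'E'
from h import *
o=get_obs(); p=o["tool_pos"]; y=o["orientation"][2]; print(p,y,o["force"])
im,d=snapshot("side"); C=cloud("side",d); crop("side",im,340,130,80,80,"s6.png",7)
b=p[2]-.1035
print("rack",faces(C,p,y,.014,.021,(b+.004,b+.04)))
print("dish",faces(C,p,y,.0215,.0285,(.012,.044)))
E
```

```text
[ 0.4821838  -0.33676266  0.17140377] -18.771010662535446 [ 0.51219467 -0.45337949 -1.35800091]
rack ((np.int64(70), np.float64(0.0008), np.float64(-4.3)), (np.int64(41), np.float64(-0.0016), np.float64(-3.2)))
dish ((np.int64(81), np.float64(-0.0025), np.float64(2.8)), (np.int64(69), np.float64(-0.0031), np.float64(-1.4)))
```

View pics/s6.png

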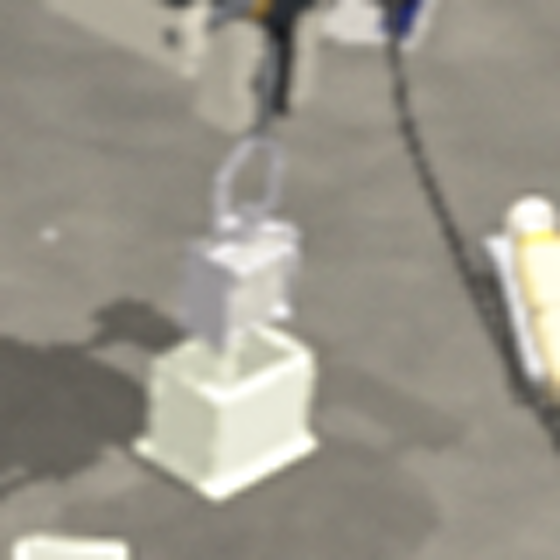

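The crop shows the rack over the dish opening (225,345), roughly centred. Nudge by about 1 mm and go in gently.

>>> {"op": "step_arm", "data": {
  "steps": [
    [[-0.01,0.01,0,0,0,0],[-0.01,0.01,0.1,0,0,0],[-0.01,0.01,0.18,0,0,0],[-0.01,0.01,0.24,0,0,0],[-0.01,0.01,0.3,0,0,0],[-0.01,0.01,0.3,0,0,0]]
  ]
}}

```text
clock: 17.25
tool_pos: [0.4796, -0.3372, 0.1388]
orientation: [-180.0, 0.1, -18.8]
force: [-0.1, -0.1, -2.0]
opening: 0.0156
gripper_force: 30.0
```

>>> {"op": "step_arm", "data": {
  "steps": [
    [[0,0,0.08,0,0,0],[0,0,0.16,0,0,0],[0,0,0.22,0,0,0],[0,0,0.26,0,0,0],[0,0,0.29,0,0,0],[0,0,0.31,0,0,0],[0,0,0.31,0,0,0]]
  ]
}}

```text
clock: 17.95
tool_pos: [0.4802, -0.3374, 0.109]
orientation: [-180.0, 0.0, -18.8]
force: [0.2, 0.3, -1.5]
opening: 0.0153
gripper_force: 30.0
```

>>> {"op": "step_arm", "data": {
  "steps": [
    [[0,0,0.015,0,0,0],[0,0,0.03,0,0,0],[0,0,0.03,0,0,0]]
  ]
}}

```text
clock: 18.25
tool_pos: [0.4811, -0.3381, 0.1083]
orientation: [179.9, -0.2, -18.8]
force: [-2.6, 1.6, 10.4]
opening: 0.0157
gripper_force: 30.0
```

>>> {"op": "step_arm", "data": {
  "steps": [
    [[0,0,-0.02,0,0,0],[0,0,-0.02,0,0,0],[0,0,-0.02,0,0,0],[0,0,-0.02,0,0,0],[0,0,-0.2,0,0,0],[0,0,-0.6,0,0,0],[0,0,-1,0,0,0],[0,0,-1,0,0,0]]
  ],
  "jaw": 120
}}

```text
clock: 19.05
tool_pos: [0.483, -0.339, 0.2121]
orientation: [179.9, -0.5, -18.8]
force: [0.6, -1.0, -0.8]
opening: 0.0464
gripper_force: 0.0
```

Run:
```python
from h import *
o=get_obs(); p=o["tool_pos"]; print(p,o["opening"])
im,d=snapshot("side"); C=cloud("side",d); crop("side",im,340,130,80,80,"s7.png",7)
plan([((.5,-.27,.30),(180,0,-16),1),((.57,.03,.30),(180,0,-8.9),4),((.664,.1095,.27),(180,0,-8.9),2)])
q=C[(np.hypot(C[...,0]-.481,C[...,1]+.338)<.02)&(C[...,2]>.09)&(C[...,2]<.17)]; print("tab z max",q[:,2].max(),q.mean(0))
```

```text
[ 0.48301552 -0.3389703   0.21208437] 0.04641826833437641
[-0.042, -0.703, -0.909, 0.001, -0.012, -0.098] rows 4 
[-0.038, -0.769, 0.0, -0.0, -0.0, -0.062] rows 3 
[-0.015, -0.77, 0.0, -0.0, -0.0, -0.062] rows 3 
[0.009, -0.77, 0.0, -0.0, -0.0, -0.062] rows 3 
[0.033, -0.769, 0.001, -0.0, -0.0, -0.062] rows 3 
[0.403, -0.466, 0.15, -0.0, -0.0, 0.0] rows 3 
[0.403, -0.465, 0.15, -0.0, -0.0, 0.0] rows 3 
tab z max 0.14264933233451216 [ 0.4764998  -0.33345385  0.11714244]
```

>>> {"op": "step_arm", "data": {
  "steps": [
    [[0,-0.2,-0.5,0,-0.012,-0.05],[-0.042,-0.703,-0.909,0,-0.012,-0.098],[-0.042,-0.703,-0.909,0,-0.012,-0.098],[-0.042,-0.703,-0.909,0,-0.012,-0.098]]
  ]
}}

```text
clock: 19.5
tool_pos: [0.5, -0.2682, 0.2984]
orientation: [-180.0, 0.2, -15.9]
force: [0.1, -1.1, 0.5]
opening: 0.0461
gripper_force: 0.0
```

>>> {"op": "step_arm", "data": {
  "steps": [
    [[-0.02,-0.38,0,0,0,-0.03],[-0.038,-0.769,0,0,0,-0.062],[-0.038,-0.769,0,0,0,-0.062]]
  ]
}}

```text
clock: 19.8
tool_pos: [0.5164, -0.1919, 0.295]
orientation: [-180.0, 0.5, -14.1]
force: [0.6, 0.3, 0.2]
opening: 0.0465
gripper_force: 0.0
```

>>> {"op": "step_arm", "data": {
  "steps": [
    [[-0.007,-0.38,0,0,0,-0.03],[-0.015,-0.77,0,0,0,-0.062],[-0.015,-0.77,0,0,0,-0.062]]
  ]
}}

```text
clock: 20.1
tool_pos: [0.5341, -0.1172, 0.2951]
orientation: [-180.0, 0.5, -12.3]
force: [-0.6, -0.2, -0.3]
opening: 0.0462
gripper_force: 0.0
```

>>> {"op": "step_arm", "data": {
  "steps": [
    [[0,-0.38,0,0,0,-0.03],[0.009,-0.77,0,0,0,-0.062],[0.009,-0.77,0,0,0,-0.062]]
  ]
}}

```text
clock: 20.4
tool_pos: [0.5517, -0.0425, 0.2952]
orientation: [-180.0, 0.5, -10.5]
force: [-0.6, -0.7, -0.7]
opening: 0.0463
gripper_force: 0.0
```

>>> {"op": "step_arm", "data": {
  "steps": [
    [[0.02,-0.38,0,0,0,-0.03],[0.033,-0.77,0,0,0,-0.062],[0.033,-0.77,0,0,0,-0.062]]
  ]
}}

```text
clock: 20.7
tool_pos: [0.5693, 0.0323, 0.2952]
orientation: [-180.0, 0.5, -8.8]
force: [0.3, -0.5, -0.5]
opening: 0.0462
gripper_force: 0.0
```

>>> {"op": "step_arm", "data": {
  "steps": [
    [[0.4,-0.466,0.15,0,0,0],[0.403,-0.466,0.15,0,0,0],[0.403,-0.466,0.15,0,0,0]]
  ]
}}

```text
clock: 21.0
tool_pos: [0.6162, 0.07, 0.2788]
orientation: [179.9, 0.6, -8.9]
force: [-0.7, -1.0, -0.0]
opening: 0.0466
gripper_force: 0.0
```

>>> {"op": "step_arm", "data": {
  "steps": [
    [[0.4,-0.466,0.15,0,0,0],[0.403,-0.466,0.15,0,0,0],[0.403,-0.466,0.15,0,0,0],[0.403,-0.466,0.15,0,0,0]]
  ]
}}

```text
clock: 21.4
tool_pos: [0.6623, 0.1089, 0.2662]
orientation: [180.0, 0.4, -8.9]
force: [-0.5, -0.6, -0.5]
opening: 0.0463
gripper_force: 0.0
```

Run:
```python
from h import *
im,d=snapshot("side"); crop("side",im,200,170,120,90,"s8.png",6)
o=get_obs(); print(o["tool_pos"],o["orientation"])
C=cloud("side",d); 
def g(x0,x1,y0,y1,z0,z1): return C[(C[...,0]>x0)&(C[...,0]<x1)&(C[...,1]>y0)&(C[...,1]<y1)&(C[...,2]>z0)&(C[...,2]<z1)]
for nm,b in dict(m=(.64,.68,.09,.13,.18,.208),b=(.685,.72,.08,.12,.18,.208)).items():
  a=g(*b); print(nm,len(a),a.mean(0).round(4),a.min(0).round(4),a.max(0).round(4))
```

```text
[0.66227916 0.10888648 0.26685715] [-179.97440285    0.35027265   -8.94914763]
m 56 [0.66   0.1105 0.1938] [0.6551 0.1017 0.18  ] [0.6665 0.1176 0.207 ]
b 59 [0.6974 0.1047 0.1941] [0.6934 0.0939 0.1805] [0.7061 0.1123 0.2078]
```

```bash
python3 -c "
from h import *
plan([((.6645,.1095,.178),(180,0,-8.9),1)])"
```

```text
[0.026, -0.009, 0.888, -0.001, 0.012, -0.002] rows 3
```

>>> {"op": "step_arm", "data": {
  "steps": [
    [[0.026,-0.009,0.3,0,0.012,0],[0.026,-0.009,0.55,0,0.012,0],[0.026,-0.009,0.75,0,0.012,0],[0.026,-0.009,0.885,0,0.012,0],[0.026,-0.009,0.885,0,0.012,0]]
  ]
}}

```text
clock: 21.95
tool_pos: [0.6638, 0.1098, 0.1771]
orientation: [180.0, 0.1, -8.9]
force: [0.9, -0.1, 0.2]
opening: 0.0464
gripper_force: 0.0
```

>>> {"op": "step_arm", "data": {
  "steps": [
    [[0,0,0,0,0,0],[0,0,0,0,0,0],[0,0,0,0,0,0],[0,0,0,0,0,0],[0,0,0,0,0,0],[0,0,0,0,0,0]]
  ],
  "jaw": 255
}}

```text
clock: 22.55
tool_pos: [0.6652, 0.1098, 0.1795]
orientation: [180.0, -0.1, -8.9]
force: [-2.0, -3.2, 6.0]
opening: 0.0156
gripper_force: 29.9
```

>>> {"op": "step_arm", "data": {
  "steps": [
    [[0,0,-0.035,0,0,0],[0,0,-0.072,0,0,0],[0,0,-0.072,0,0,0],[-0.15,0,-0.072,0,0,0],[-0.3,0,-0.072,0,0,0],[-0.45,0,-0.072,0,0,0],[-0.6,0,-0.072,0,0,0],[-0.75,0,-0.072,0,0,0],[-0.9,0,-0.072,0,0,0]]
  ]
}}

```text
clock: 23.45
tool_pos: [0.5755, 0.125, 0.1854]
orientation: [-179.9, -0.0, -8.9]
force: [-0.6, 0.5, -0.8]
opening: 0.0158
gripper_force: 30.0
```

>>> {"op": "step_arm", "data": {
  "steps": [
    [[-0.15,0,0,0,0,0],[-0.3,0,0,0,0,0],[-0.4,0,0,0,0,0],[-0.4,0,0,0,0,0]]
  ]
}}

```text
clock: 23.85
tool_pos: [0.5356, 0.1312, 0.1858]
orientation: [-179.9, -0.0, -8.9]
force: [1.0, -0.0, -0.2]
opening: 0.0158
gripper_force: 30.0
```

Run:
```python
from h import *
o=get_obs(); p=o["tool_pos"]; print(p,o["orientation"],o["force"],o["opening"])
im,d=snapshot("side"); C=cloud("side",d)
q=(C.reshape(-1,3)-p)@rpy(o["orientation"]).as_matrix()
q=q[(abs(q[:,0])<.03)&(abs(q[:,1])<.04)&(q[:,2]>.058)&(q[:,2]<.115)]; print("rack",len(q),np.percentile(q,[1,5,50,95,99],axis=0).round(4))
g=lambda x0,x1,y0,y1,z0,z1:C[(C[...,0]>x0)&(C[...,0]<x1)&(C[...,1]>y0)&(C[...,1]<y1)&(C[...,2]>z0)&(C[...,2]<z1)]
a=g(.68,.72,.08,.12,.18,.208); print(a.mean(0))
dishes()
plan([((.53,.131,.27),(180,0,-8.9),1),((.5,.05,.30),(180,0,0),1),((.620,-.222,.30),(180,0,22.2),3)])
```

```text
[0.53561025 0.13116399 0.18581072] [-1.79924139e+02 -2.45675736e-02 -8.86292292e+00] [ 1.00930546 -0.03635475 -0.16814577] 0.01578245293442063
rack 378 [[-0.0167 -0.0283  0.0588]
 [-0.0158 -0.0275  0.0603]
 [-0.0097 -0.0085  0.0758]
 [ 0.0089  0.0245  0.1005]
 [ 0.0101  0.0277  0.1033]]
[0.69763115 0.10458421 0.1936923 ]
top large 94 [ 618.7 -221.5] [42.5 70.6] 21.8 0.0493
top small 71 [ 472.  -156.2] [43.  44.6] 24.9 0.0499
top medium 140 [ 479.6 -337.6] [58.3 43.1] 70.3 0.0482
side large 77 [ 616.6 -223.8] [42.6 78. ] 20.4 0.0466
side small 82 [ 471.  -158.5] [40.  50.5] 25.0 0.0467
side medium 136 [ 477.8 -336.5] [63.4 48.6] 71.1 0.0468
[-0.069, 0.011, -0.844, -0.002, -0.002, 0.0] rows 3 
[-0.171, 0.847, -0.3, -0.0, 0.0, -0.31] rows 3 
[0.4, 0.907, -0.0, -0.0, 0.0, -0.258] rows 3 
[0.28, 0.95, -0.0, -0.0, 0.0, -0.259] rows 3 
[0.155, 0.979, -0.0, -0.0, 0.0, -0.258] rows 3
```

>>> {"op": "step_arm", "data": {
  "steps": [
    [[-0.03,0,-0.4,0,0,0],[-0.069,0.011,-0.844,0,0,0],[-0.069,0.011,-0.844,0,0,0]]
  ]
}}

```text
clock: 24.3
tool_pos: [0.5329, 0.1317, 0.2763]
orientation: [-179.7, -0.5, -8.9]
force: [0.2, 0.1, -0.7]
opening: 0.0156
gripper_force: 30.0
```

>>> {"op": "step_arm", "data": {
  "steps": [
    [[-0.07,0.35,-0.15,0,0,-0.1],[-0.171,0.847,-0.3,0,0,-0.31],[-0.171,0.847,-0.3,0,0,-0.31]]
  ]
}}

```text
clock: 24.6
tool_pos: [0.4993, 0.0468, 0.3021]
orientation: [-179.9, -0.2, 0.1]
force: [1.1, -0.0, -0.3]
opening: 0.0157
gripper_force: 30.0
```

>>> {"op": "step_arm", "data": {
  "steps": [
    [[0.2,0.45,0,0,0,-0.13],[0.4,0.907,0,0,0,-0.258],[0.4,0.907,0,0,0,-0.258]]
  ]
}}

```text
clock: 24.9
tool_pos: [0.5412, -0.0452, 0.2989]
orientation: [180.0, 0.0, 7.2]
force: [0.0, -0.4, -0.9]
opening: 0.0152
gripper_force: 30.0
```

>>> {"op": "step_arm", "data": {
  "steps": [
    [[0.14,0.48,0,0,0,-0.13],[0.28,0.95,0,0,0,-0.259],[0.28,0.95,0,0,0,-0.259]]
  ]
}}

```text
clock: 25.2
tool_pos: [0.5812, -0.1358, 0.298]
orientation: [-180.0, 0.1, 14.6]
force: [-1.0, 0.5, -2.4]
opening: 0.0156
gripper_force: 30.0
```

>>> {"op": "step_arm", "data": {
  "steps": [
    [[0.08,0.48,0,0,0,-0.13],[0.155,0.979,0,0,0,-0.258],[0.155,0.979,0,0,0,-0.258],[0.155,0.979,0,0,0,-0.258]]
  ]
}}

```text
clock: 25.6
tool_pos: [0.6197, -0.2234, 0.2978]
orientation: [-179.9, 0.1, 22.0]
force: [0.2, 0.8, -0.8]
opening: 0.0161
gripper_force: 30.0
```

>>> {"op": "step_arm", "data": {
  "steps": [
    [[0,0,0.3,0,0,0],[0,0,0.6,0,0,0],[0,0,0.9,0,0,0],[0,0,1,0,0,0],[0,0,1,0,0,0]]
  ]
}}

```text
clock: 26.1
tool_pos: [0.6188, -0.2212, 0.1985]
orientation: [-179.9, 0.1, 22.2]
force: [0.6, 1.0, -1.1]
opening: 0.0158
gripper_force: 30.0
```

Run:
```python
from h import *
o=get_obs(); p=o["tool_pos"]; y=o["orientation"][2]; print(p,o["orientation"],o["force"])
im,d=snapshot("side"); C=cloud("side",d); crop("side",im,275,110,80,100,"s9.png",6)
b=p[2]-.1045
print("rack",faces(C,p,y,.014,.027,(b+.004,b+.04)))
print("dish",faces(C,p,y,.0215,.0345,(.012,.044)))
plan([((.620,-.222,.165),(180,0,22),1)])
```

```text
[ 0.61883402 -0.22122222  0.19848514] [-1.79895372e+02  9.40398528e-02  2.22065715e+01] [ 0.57292074  0.98779876 -1.09977343]
rack ((np.int64(24), np.float64(0.0015), np.float64(-1.7)), (np.int64(68), np.float64(0.0004), np.float64(7.7)))
dish ((np.int64(18), np.float64(-0.0019), np.float64(2.3)), (np.int64(94), np.float64(-0.0017), np.float64(-0.8)))
[0.0, 0.004, 0.353, -0.0, -0.001, 0.008] rows 2
```

View pics/s9.png

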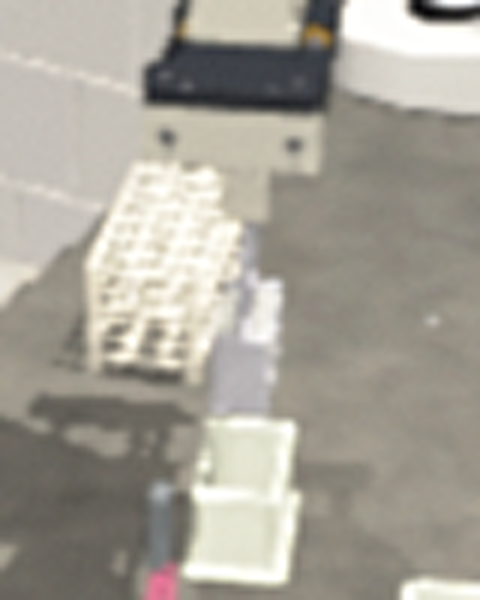

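The crop shows the large rack above the large dish (245,450), slightly back of its centre. The tube cage behind is clear of the fingers.

>>> {"op": "step_arm", "data": {
  "steps": [
    [[-0.005,0.01,0.15,0,0,0],[-0.005,0.01,0.3,0,0,0],[-0.005,0.01,0.4,0,0,0],[-0.005,0.01,0.47,0,0,0],[-0.005,0.01,0.53,0,0,0],[-0.005,0.01,0.6,0,0,0],[-0.005,0.01,0.6,0,0,0]]
  ]
}}

```text
clock: 26.85
tool_pos: [0.6191, -0.2231, 0.1388]
orientation: [-179.9, 0.0, 22.2]
force: [-0.9, 0.6, -0.1]
opening: 0.0157
gripper_force: 30.0
```

>>> {"op": "step_arm", "data": {
  "steps": [
    [[0,0,0.08,0,0,0],[0,0,0.16,0,0,0],[0,0,0.22,0,0,0],[0,0,0.26,0,0,0],[0,0,0.29,0,0,0],[0,0,0.31,0,0,0],[0,0,0.325,0,0,0],[0,0,0.335,0,0,0]]
  ]
}}

```text
clock: 27.65
tool_pos: [0.6202, -0.2234, 0.108]
orientation: [180.0, -0.1, 22.2]
force: [-4.4, 3.8, 14.4]
opening: 0.0154
gripper_force: 30.0
```

>>> {"op": "step_arm", "data": {
  "steps": [
    [[0,0,-0.02,0,0,0],[0,0,-0.02,0,0,0],[0,0,-0.02,0,0,0],[0,0,-0.02,0,0,0],[0,0,-0.2,0,0,0],[0,0,-0.6,0,0,0],[0,0,-1,0,0,0],[0,0,-1,0,0,0]]
  ],
  "jaw": 120
}}

```text
clock: 28.45
tool_pos: [0.6225, -0.2243, 0.2127]
orientation: [179.7, -0.5, 22.2]
force: [0.4, -0.2, 0.8]
opening: 0.0457
gripper_force: 0.0
```

Run:
```python
from h import *
o=get_obs(); p=o["tool_pos"]; print(p,o["opening"])
im,d=snapshot("side"); C=cloud("side",d)
q=C[(np.hypot(C[...,0]-.62,C[...,1]+.223)<.02)&(C[...,2]>.105)&(C[...,2]<.17)]; print("tab z max",np.sort(q[:,2])[-4:],q.mean(0))
plan([((.62,-.20,.30),(180,0,18),1),((.65,0,.30),(180,0,-2),2),((.70,.09,.28),(180,0,-8.9),1),((.7025,.1035,.24),(180,0,-8.9),1)])
```

```text
[ 0.62245944 -0.22429603  0.212687  ] 0.045689183836448696
tab z max [0.1397779  0.14040367 0.14112128 0.14337592] [ 0.61489438 -0.21943023  0.12592202]
[0.084, -0.221, -0.905, 0.005, -0.012, 0.146] rows 3 
[0.452, -0.905, 0.0, -0.0, 0.0, 0.349] rows 4 
[0.288, -0.969, 0.0, -0.0, 0.0, 0.349] rows 4 
[0.469, -0.917, 0.2, -0.0, 0.0, 0.241] rows 4 
[0.004, -0.137, 0.4, -0.0, 0.0, 0.0] rows 2
```

>>> {"op": "step_arm", "data": {
  "steps": [
    [[0.04,-0.1,-0.5,0,0,0.07],[0.084,-0.221,-0.88,0,0,0.146],[0.084,-0.221,-0.88,0,0,0.146]]
  ]
}}

```text
clock: 28.8
tool_pos: [0.621, -0.1995, 0.2999]
orientation: [179.8, -0.5, 18.0]
force: [0.3, -0.3, 0.3]
opening: 0.0462
gripper_force: 0.0
```

>>> {"op": "step_arm", "data": {
  "steps": [
    [[0.22,-0.45,0,0,0,0.17],[0.452,-0.905,0,0,0,0.349],[0.452,-0.905,0,0,0,0.349]]
  ]
}}

```text
clock: 29.1
tool_pos: [0.6342, -0.0951, 0.2928]
orientation: [-179.9, 0.0, 8.0]
force: [-0.8, -0.0, -0.1]
opening: 0.0466
gripper_force: 0.0
```

>>> {"op": "step_arm", "data": {
  "steps": [
    [[0.14,-0.48,0,0,0,0.17],[0.288,-0.969,0,0,0,0.349],[0.288,-0.969,0,0,0,0.349]]
  ]
}}

```text
clock: 29.4
tool_pos: [0.6492, 0.005, 0.2925]
orientation: [-179.9, 0.1, -2.0]
force: [-0.3, -0.2, -0.1]
opening: 0.0466
gripper_force: 0.0
```

>>> {"op": "step_arm", "data": {
  "steps": [
    [[0.23,-0.45,0.1,0,0,0.12],[0.469,-0.917,0.2,0,0,0.241],[0.469,-0.917,0.2,0,0,0.241],[0.469,-0.917,0.2,0,0,0.241]]
  ]
}}

```text
clock: 29.8
tool_pos: [0.6988, 0.0914, 0.2717]
orientation: [180.0, 0.2, -8.8]
force: [0.4, -1.1, 0.5]
opening: 0.0464
gripper_force: 0.0
```

>>> {"op": "step_arm", "data": {
  "steps": [
    [[0.004,-0.137,0.2,0,0,0],[0.004,-0.137,0.35,0,0,0],[0.004,-0.137,0.35,0,0,0],[0.004,-0.137,0.35,0,0,0]]
  ]
}}

```text
clock: 30.2
tool_pos: [0.7012, 0.1025, 0.2396]
orientation: [-180.0, 0.0, -8.9]
force: [-1.0, -0.4, 0.1]
opening: 0.0466
gripper_force: 0.0
```

Run:
```python
from h import *
o=get_obs(); p=o["tool_pos"]; print(p,o["orientation"])
im,d=snapshot("side"); C=cloud("side",d)
g=lambda x0,x1,y0,y1,z0,z1:C[(C[...,0]>x0)&(C[...,0]<x1)&(C[...,1]>y0)&(C[...,1]<y1)&(C[...,2]>z0)&(C[...,2]<z1)]
a=g(.68,.72,.08,.12,.18,.208); print(a.mean(0).round(4),a.min(0).round(4),a.max(0).round(4))
plan([((.7025,.1035,.178),(180,0,-8.9),1)])
```

```text
[0.70122039 0.10250874 0.23957095] [-1.79991665e+02  3.53433376e-03 -8.92929647e+00]
[0.6971 0.1047 0.1947] [0.6922 0.0939 0.1816] [0.7032 0.113  0.2072]
[0.007, -0.009, 0.623, -0.002, -0.002, -0.001] rows 3
```

>>> {"op": "step_arm", "data": {
  "steps": [
    [[0.007,-0.009,0.2,0,0,0],[0.007,-0.009,0.4,0,0,0],[0.007,-0.009,0.55,0,0,0],[0.007,-0.009,0.62,0,0,0],[0.007,-0.009,0.62,0,0,0]]
  ]
}}

```text
clock: 30.75
tool_pos: [0.7021, 0.1042, 0.1768]
orientation: [-180.0, 0.0, -8.9]
force: [-0.4, -0.8, 0.5]
opening: 0.0463
gripper_force: 0.0
```

>>> {"op": "step_arm", "data": {
  "steps": [
    [[0,0,0,0,0,0],[0,0,0,0,0,0],[0,0,0,0,0,0],[0,0,0,0,0,0],[0,0,0,0,0,0],[0,0,0,0,0,0]]
  ],
  "jaw": 255
}}

```text
clock: 31.35
tool_pos: [0.7024, 0.1035, 0.1784]
orientation: [180.0, -0.0, -8.9]
force: [-1.5, -4.9, 6.0]
opening: 0.0157
gripper_force: 30.0
```

>>> {"op": "step_arm", "data": {
  "steps": [
    [[0,0,-0.035,0,0,0],[0,0,-0.075,0,0,0],[0,0,-0.075,0,0,0],[-0.15,0,-0.075,0,0,0],[-0.3,0,-0.075,0,0,0],[-0.45,0,-0.075,0,0,0],[-0.6,0,-0.075,0,0,0],[-0.75,0,-0.075,0,0,0],[-0.9,0,-0.075,0,0,0]]
  ]
}}

```text
clock: 32.25
tool_pos: [0.6128, 0.119, 0.1847]
orientation: [-179.9, -0.0, -8.9]
force: [0.6, 0.5, -1.9]
opening: 0.0156
gripper_force: 30.0
```

>>> {"op": "step_arm", "data": {
  "steps": [
    [[-0.15,0,0,0,0,0],[-0.3,0,0,0,0,0],[-0.45,0,0,0,0,0],[-0.6,0,0,0,0,0],[-0.75,0,0,0,0,0],[-0.75,0,0,0,0,0]]
  ]
}}

```text
clock: 32.85
tool_pos: [0.5377, 0.1304, 0.1852]
orientation: [-179.9, -0.0, -8.9]
force: [0.5, -0.1, -0.5]
opening: 0.0158
gripper_force: 30.0
```

Run:
```python
from h import *
o=get_obs(); p=o["tool_pos"]; print(p,o["orientation"],o["force"],o["opening"])
D=dishes(); C=D["side"][1]
q=(C.reshape(-1,3)-p)@rpy(o["orientation"]).as_matrix()
q=q[(abs(q[:,0])<.03)&(abs(q[:,1])<.04)&(q[:,2]>.058)&(q[:,2]<.115)]; print("rack",len(q),np.percentile(q,[1,5,50,95,99],axis=0).round(4))
plan([((.53,.131,.27),(180,0,-8.9),1),((.5,.05,.30),(180,0,2),1),((.4738,-.1575,.30),(180,0,26),3)])
```

```text
[0.53765759 0.13043059 0.18517772] [-1.79922075e+02 -6.53148168e-03 -8.86185814e+00] [ 0.54210547 -0.08946561 -0.51557369] 0.015750157546724902
top large 151 [ 618.8 -221.7] [42.8 70.3] 23.0 0.0481
top small 73 [ 472.4 -156.4] [42.8 45. ] 26.0 0.0493
top medium 135 [ 479.6 -337.7] [59.2 43.8] 72.4 0.0486
side large 130 [ 616.3 -221.9] [42.7 75.7] 22.7 0.0461
side small 82 [ 470.6 -157.8] [39.9 53. ] 25.5 0.0465
side medium 138 [ 479.3 -336.2] [62. 50.] 71.0 0.0465
rack 240 [[-0.0163 -0.0172  0.0585]
 [-0.0147 -0.0158  0.0598]
 [-0.0084 -0.0104  0.0792]
 [ 0.0107  0.0135  0.1   ]
 [ 0.0122  0.0148  0.1025]]
[-0.092, 0.008, -0.847, -0.003, -0.002, 0.001] rows 3 
[-0.172, 0.847, -0.3, 0.0, -0.0, -0.38] rows 3 
[-0.111, 0.688, -0.0, 0.0, 0.0, -0.279] rows 3 
[-0.206, 0.666, -0.0, 0.0, 0.0, -0.279] rows 3 
[-0.297, 0.631, -0.0, 0.0, 0.0, -0.28] rows 3
```

>>> {"op": "step_arm", "data": {
  "steps": [
    [[-0.04,0,-0.4,0,0,0],[-0.092,0.008,-0.847,0,0,0],[-0.092,0.008,-0.847,0,0,0]]
  ]
}}

```text
clock: 33.25
tool_pos: [0.5333, 0.1317, 0.2761]
orientation: [-179.7, -0.5, -8.9]
force: [0.1, 0.4, -1.1]
opening: 0.016
gripper_force: 30.0
```

>>> {"op": "step_arm", "data": {
  "steps": [
    [[-0.07,0.35,-0.15,0,0,-0.12],[-0.172,0.847,-0.3,0,0,-0.38],[-0.172,0.847,-0.3,0,0,-0.38]]
  ]
}}

```text
clock: 33.55
tool_pos: [0.4997, 0.0468, 0.3019]
orientation: [-179.9, -0.2, 2.2]
force: [0.9, 0.4, -0.4]
opening: 0.0159
gripper_force: 30.0
```

>>> {"op": "step_arm", "data": {
  "steps": [
    [[-0.06,0.34,0,0,0,-0.14],[-0.111,0.688,0,0,0,-0.279],[-0.111,0.688,0,0,0,-0.279]]
  ]
}}

```text
clock: 33.85
tool_pos: [0.4911, -0.0221, 0.2995]
orientation: [-180.0, -0.0, 9.9]
force: [0.3, 1.2, -0.2]
opening: 0.0157
gripper_force: 30.0
```

>>> {"op": "step_arm", "data": {
  "steps": [
    [[-0.1,0.33,0,0,0,-0.14],[-0.206,0.666,0,0,0,-0.279],[-0.206,0.666,0,0,0,-0.279]]
  ]
}}

```text
clock: 34.15
tool_pos: [0.4824, -0.091, 0.2992]
orientation: [-180.0, -0.0, 17.9]
force: [0.6, -0.0, -1.8]
opening: 0.0159
gripper_force: 30.0
```

>>> {"op": "step_arm", "data": {
  "steps": [
    [[-0.15,0.31,0,0,0,-0.14],[-0.297,0.631,0,0,0,-0.28],[-0.297,0.631,0,0,0,-0.28],[-0.297,0.631,0,0,0,-0.28]]
  ]
}}

```text
clock: 34.55
tool_pos: [0.4741, -0.158, 0.2989]
orientation: [-180.0, -0.0, 25.8]
force: [-0.3, -0.1, -1.0]
opening: 0.0157
gripper_force: 30.0
```

>>> {"op": "step_arm", "data": {
  "steps": [
    [[0,0,0.3,0,0,0],[0,0,0.6,0,0,0],[0,0,0.9,0,0,0],[0,0,1,0,0,0],[0,0,1,0,0,0]]
  ]
}}

```text
clock: 35.05
tool_pos: [0.4735, -0.157, 0.1983]
orientation: [-179.9, 0.1, 26.0]
force: [0.1, -0.9, -0.9]
opening: 0.0157
gripper_force: 30.0
```

Run:
```python
from h import *
o=get_obs(); p=o["tool_pos"]; y=o["orientation"][2]; print(p,o["orientation"],o["force"])
im,d=snapshot("side"); C=cloud("side",d)
b=p[2]-.1035
print("rack",faces(C,p,y,.014,.015,(b+.004,b+.04)))
print("dish",faces(C,p,y,.0215,.0225,(.012,.044)))
plan([((.4738,-.1575,.139),(180,0,26),1)])
```

```text
[ 0.47345138 -0.15701383  0.19828816] [-1.79908435e+02  1.01966432e-01  2.60031183e+01] [ 0.1459031  -0.89723959 -0.85138533]
rack ((np.int64(5), np.float64(0.0023), None), (np.int64(69), np.float64(0.0011), np.float64(-0.4)))
dish ((np.int64(8), np.float64(0.0029), None), (np.int64(104), np.float64(-0.0011), np.float64(-3.1)))
[-0.006, -0.0, 0.607, -0.001, -0.0, 0.001] rows 3
```

>>> {"op": "step_arm", "data": {
  "steps": [
    [[-0.004,0.006,0.15,0,0,0],[-0.004,0.006,0.3,0,0,0],[-0.004,0.006,0.4,0,0,0],[-0.004,0.006,0.47,0,0,0],[-0.004,0.006,0.53,0,0,0],[-0.004,0.006,0.6,0,0,0],[-0.004,0.006,0.6,0,0,0]]
  ]
}}

```text
clock: 35.8
tool_pos: [0.4733, -0.1584, 0.1387]
orientation: [-179.9, 0.0, 26.0]
force: [-0.4, 0.1, -0.5]
opening: 0.0156
gripper_force: 30.0
```

>>> {"op": "step_arm", "data": {
  "steps": [
    [[0,0,0.08,0,0,0],[0,0,0.16,0,0,0],[0,0,0.22,0,0,0],[0,0,0.26,0,0,0],[0,0,0.29,0,0,0],[0,0,0.31,0,0,0],[0,0,0.325,0,0,0],[0,0,0.335,0,0,0]]
  ]
}}

```text
clock: 36.6
tool_pos: [0.4745, -0.1585, 0.1068]
orientation: [180.0, -0.1, 26.0]
force: [-2.4, 1.9, 14.0]
opening: 0.0158
gripper_force: 30.0
```

>>> {"op": "step_arm", "data": {
  "steps": [
    [[0,0,-0.02,0,0,0],[0,0,-0.02,0,0,0],[0,0,-0.02,0,0,0],[0,0,-0.02,0,0,0],[0,0,-0.2,0,0,0],[0,0,-0.6,0,0,0],[0,0,-1,0,0,0],[0,0,-1,0,0,0],[0,0,-1,0,0,0]]
  ],
  "jaw": 120
}}

```text
clock: 37.5
tool_pos: [0.474, -0.1584, 0.2066]
orientation: [180.0, -0.2, 26.0]
force: [-0.3, 0.0, -1.1]
opening: 0.0465
gripper_force: 0.0
```

Run:
```python
from h import *
o=get_obs(); print(o["tool_pos"],o["orientation"])
D=dishes()
crop("side",D["side"][0],290,130,115,110,"s10.png",5)
for n in D:
    C=D[n][1]
    for k,c in dict(s=(.4745,-.1585),m=(.481,-.338),l=(.62,-.2233)).items():
        q=C[(np.hypot(C[...,0]-c[0],C[...,1]-c[1])<.016)&(C[...,2]>.11)&(C[...,2]<.16)]
        if len(q): print(n,k,len(q),q.mean(0).round(4),q[:,2].max().round(4))
    q=C[(C[...,0]>.43)&(C[...,0]<.51)&(C[...,1]>.19)&(C[...,1]<.26)&(C[...,2]>.147)&(C[...,2]<.18)]; print(n,"thumb",len(q),q.mean(0).round(4),q.min(0).round(4),q.max(0).round(4))
```

```text
[ 0.47402032 -0.15835438  0.20664504] [ 1.79995247e+02 -1.67603564e-01  2.59798624e+01]
top large 159 [ 618.6 -221.3] [42.9 69.9] 22.6 0.048
top small 0 [0. 0.] [0. 0.] 0.0 nan
top medium 42 [ 472.8 -357.4] [19.4 43.9] 76.7 0.0481
side large 140 [ 615.2 -219.6] [43.2 77.9] 22.1 0.0461
side small 119 [ 471.2 -158.9] [39.9 52.1] 25.2 0.0466
side medium 132 [ 475.8 -336.9] [64.2 45.5] 68.0 0.0466
top m 20 [ 0.4778 -0.3367  0.1377] 0.1435
top l 21 [ 0.6179 -0.2205  0.1368] 0.1448
top thumb 17 [0.4725 0.2229 0.1719] [0.4684 0.2186 0.151 ] [0.4773 0.2279 0.1775]
side s 39 [ 0.47   -0.1534  0.1292] 0.1415
side m 44 [ 0.4766 -0.3339  0.1252] 0.1416
side l 34 [ 0.6146 -0.2192  0.1277] 0.1425
side thumb 54 [0.4706 0.228  0.1623] [0.4654 0.2221 0.1472] [0.4768 0.2318 0.1737]h.py:46: RuntimeWarning: Mean of empty slice.
  a,b,w=cv2.minAreaRect((q[:,:2]*1000).astype(np.float32)); return len(q),np.round(a,1),np.round(b,1),round(w,1),q[:,2].mean().round(4)
  ret = ret.dtype.type(ret / rcount)
```

View pics/s10.png

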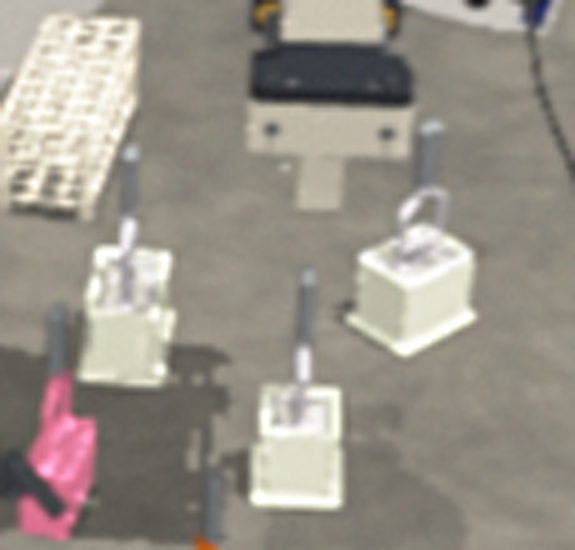

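All three racks stand upright in their dishes: large at (130,310), small at (298,440), medium at (415,290), tab tops about 142 mm. Now back to the gate.

```bash
sed -i 's/^TH=.*/HG=np.array([.580,.185,0.]); GZ=.145; TH=(HG-.0125*EX-.112*EY)[:2]/; s/^HG=np.r_.*; PV=/PV=/' h.py
python3 - <<'E'
from h import *
P,R=gpose(0,1.648); print(TH,P,R.as_euler("xyz",degrees=True))
y=R.as_euler("xyz",degrees=True)[2]
plan([((P[0],P[1],.25),(180,0,y),5)])
E
```

```text
[0.55032294 0.07628237] [0.47389512 0.22297373 0.145     ] [ 180.            0.         -103.32344464]
[0.336, -0.685, -0.089, -0.0, 0.001, 0.903] rows 5 
[0.003, -0.763, -0.089, -0.0, 0.001, 0.903] rows 5 
[-0.33, -0.688, -0.089, -0.0, 0.001, 0.902] rows 5 
[-0.596, -0.475, -0.09, -0.001, 0.001, 0.903] rows 5 
[-0.744, -0.167, -0.09, -0.0, 0.0, 0.902] rows 5
```

>>> {"op": "step_arm", "data": {
  "steps": [
    [[0.336,-0.685,-0.089,0,0,0.903],[0.336,-0.685,-0.089,0,0,0.903],[0.336,-0.685,-0.089,0,0,0.903],[0.336,-0.685,-0.089,0,0,0.903]]
  ]
}}

```text
clock: 38.0
tool_pos: [0.4733, -0.0814, 0.2137]
orientation: [-180.0, 0.1, 0.0]
force: [-0.3, -0.0, -0.4]
opening: 0.0462
gripper_force: 0.0
```

>>> {"op": "step_arm", "data": {
  "steps": [
    [[0.003,-0.763,-0.089,0,0,0.903],[0.003,-0.763,-0.089,0,0,0.903],[0.003,-0.763,-0.089,0,0,0.903],[0.003,-0.763,-0.089,0,0,0.903]]
  ]
}}

```text
clock: 38.4
tool_pos: [0.4736, -0.0057, 0.2228]
orientation: [180.0, 0.1, -25.7]
force: [0.3, 0.1, 0.3]
opening: 0.0468
gripper_force: 0.0
```

>>> {"op": "step_arm", "data": {
  "steps": [
    [[-0.33,-0.688,-0.089,0,0,0.902],[-0.33,-0.688,-0.089,0,0,0.902],[-0.33,-0.688,-0.089,0,0,0.902],[-0.33,-0.688,-0.089,0,0,0.902]]
  ]
}}

```text
clock: 38.8
tool_pos: [0.4739, 0.0702, 0.2319]
orientation: [180.0, 0.0, -51.5]
force: [-0.1, 0.1, -0.1]
opening: 0.0462
gripper_force: 0.0
```

>>> {"op": "step_arm", "data": {
  "steps": [
    [[-0.596,-0.475,-0.09,0,0,0.903],[-0.596,-0.475,-0.09,0,0,0.903],[-0.596,-0.475,-0.09,0,0,0.903],[-0.596,-0.475,-0.09,0,0,0.903]]
  ]
}}

```text
clock: 39.2
tool_pos: [0.4742, 0.1461, 0.2411]
orientation: [180.0, 0.0, -77.3]
force: [0.1, -1.3, 0.4]
opening: 0.0467
gripper_force: 0.0
```

>>> {"op": "step_arm", "data": {
  "steps": [
    [[-0.744,-0.167,-0.09,0,0,0.902],[-0.744,-0.167,-0.09,0,0,0.902],[-0.744,-0.167,-0.09,0,0,0.902],[-0.744,-0.167,-0.09,0,0,0.902],[-0.744,-0.167,-0.09,0,0,0.902]]
  ]
}}

```text
clock: 39.7
tool_pos: [0.4745, 0.2216, 0.2504]
orientation: [180.0, 0.0, -102.9]
force: [0.5, -0.4, 0.3]
opening: 0.0461
gripper_force: 0.0
```

Run:
```python
from h import *
P,R=gpose(0,1.648); o=get_obs(); print(o["tool_pos"],o["orientation"])
y=R.as_euler("xyz",degrees=True)[2]
plan([((P[0],P[1],.195),(180,0,y),1),((P[0],P[1],.145),(180,0,y),1)])
```

```text
[0.47450789 0.22159006 0.25038594] [ 1.79983355e+02  5.15120924e-03 -1.02884665e+02]
[-0.012, 0.009, 0.554, 0.001, 0.0, 0.015] rows 3 
[-0.0, 0.0, 0.5, -0.0, 0.0, 0.0] rows 2
```

>>> {"op": "step_arm", "data": {
  "steps": [
    [[-0.012,0.009,0.3,0,0,0.015],[-0.012,0.009,0.6,0,0,0.015],[-0.012,0.009,0.8,0,0,0.015],[-0.012,0.009,0.95,0,0,0.015],[-0.012,0.009,1,0,0,0.015],[-0.012,0.009,1,0,0,0.015]]
  ]
}}

```text
clock: 40.3
tool_pos: [0.4738, 0.2233, 0.1504]
orientation: [180.0, -0.0, -103.6]
force: [0.3, -0.1, -0.1]
opening: 0.0464
gripper_force: 0.0
```

>>> {"op": "step_arm", "data": {
  "steps": [
    [[0,0,0.03,0,0,0],[0,0,0.05,0,0,0],[0,0,0.05,0,0,0]]
  ]
}}

```text
clock: 40.6
tool_pos: [0.474, 0.2244, 0.1461]
orientation: [-180.0, 0.1, -103.7]
force: [-0.3, -0.4, 0.1]
opening: 0.0468
gripper_force: 0.0
```

>>> {"op": "step_arm", "data": {
  "steps": [
    [[0,0,0,0,0,0],[0,0,0,0,0,0],[0,0,0,0,0,0],[0,0,0,0,0,0],[0,0,0,0,0,0],[0,0,0,0,0,0]]
  ],
  "jaw": 255
}}

```text
clock: 41.2
tool_pos: [0.4744, 0.2243, 0.1459]
orientation: [-179.9, 0.1, -103.7]
force: [2.5, -0.7, -1.2]
opening: 0.011
gripper_force: 30.0
```

Run:
```python
from h import *
for a,b in ((1.648,1.22),(1.22,.79)): rows(gpose(0,a),[gpose(0,a+(b-a)*k/6) for k in range(1,7)])
rows(gpose(0,.79),[gpose(t,.79-.02*i) for i,t in enumerate((.1,.2,.3))])
for a,b in ((.75,.36),(.36,-.01)): rows(gpose(.3,a),[gpose(.3,a+(b-a)*k/6) for k in range(1,7)])
rows(gpose(.3,-.01),[gpose(t,-.01) for t in (.24,.18,.12,.06,0,-.02)])
```

```text
[[0.08, 0.006, 0.0, -0.0, 0.0, -0.143], [0.161, 0.006, 0.0, 0.0, 0.0, -0.285], [0.241, 0.001, 0.0, -0.0, 0.0, -0.428], [0.32, -0.01, -0.0, -0.0, 0.0, -0.571], [0.399, -0.027, -0.0, -0.0, 0.0, -0.713], [0.476, -0.049, -0.0, -0.0, 0.0, -0.856]]
[[0.081, 0.006, 0.0, -0.0, 0.0, -0.143], [0.161, 0.006, 0.0, -0.0, 0.0, -0.287], [0.242, 0.001, 0.0, 0.0, 0.0, -0.43], [0.322, -0.01, -0.0, -0.0, 0.0, -0.573], [0.401, -0.027, -0.0, -0.0, 0.0, -0.717], [0.478, -0.05, -0.0, -0.0, 0.0, -0.86]]
[[-0.0, -0.023, -0.089, -0.2, 0.0, -0.0], [0.021, -0.053, -0.175, -0.4, 0.004, -0.04], [0.041, -0.092, -0.257, -0.6, 0.012, -0.079]]
[[0.067, 0.006, 0.002, 0.0, 0.038, -0.124], [0.134, 0.007, 0.002, -0.0, 0.077, -0.248], [0.201, 0.005, 0.001, 0.0, 0.115, -0.373], [0.267, -0.002, -0.001, -0.0, 0.154, -0.497], [0.333, -0.013, -0.004, 0.0, 0.192, -0.621], [0.399, -0.028, -0.009, 0.0, 0.231, -0.745]]
[[0.063, 0.006, 0.002, 0.0, 0.036, -0.118], [0.127, 0.007, 0.002, 0.0, 0.073, -0.236], [0.19, 0.005, 0.002, 0.0, 0.109, -0.353], [0.254, -0.0, -0.0, 0.0, 0.146, -0.471], [0.317, -0.01, -0.003, -0.0, 0.182, -0.589], [0.379, -0.023, -0.007, 0.0, 0.219, -0.707]]
[[-0.0, 0.01, 0.054, 0.12, 0.0, 0.0], [-0.0, 0.016, 0.109, 0.24, 0.0, -0.0], [0.0, 0.019, 0.164, 0.36, 0.0, 0.0], [0.0, 0.019, 0.219, 0.48, 0.0, 0.0], [-0.0, 0.016, 0.274, 0.6, 0.0, -0.0], [0.0, 0.014, 0.293, 0.64, 0.0, -0.0]]
```

>>> {"op": "step_arm", "data": {
  "steps": [
    [[0.08,0.006,0,0,0,-0.143],[0.161,0.006,0,0,0,-0.285],[0.241,0.001,0,0,0,-0.428],[0.32,-0.01,0,0,0,-0.571],[0.399,-0.027,0,0,0,-0.713],[0.476,-0.049,0,0,0,-0.856]]
  ]
}}

```text
clock: 41.8
tool_pos: [0.4674, 0.1769, 0.1459]
orientation: [-179.9, 0.1, -79.0]
force: [2.7, 0.4, -0.9]
opening: 0.0112
gripper_force: 30.0
```

>>> {"op": "step_arm", "data": {
  "steps": [
    [[0.081,0.006,0,0,0,-0.143],[0.161,0.006,0,0,0,-0.287],[0.242,0.001,0,0,0,-0.43],[0.322,-0.01,0,0,0,-0.573],[0.401,-0.027,0,0,0,-0.717],[0.478,-0.05,0,0,0,-0.86],[0.478,-0.05,0,0,0,-0.86]]
  ]
}}

```text
clock: 42.5
tool_pos: [0.4812, 0.1302, 0.1458]
orientation: [-180.0, 0.0, -54.6]
force: [-0.5, -1.6, 2.0]
opening: 0.0113
gripper_force: 30.0
```

>>> {"op": "step_arm", "data": {
  "steps": [
    [[0,-0.023,-0.089,-0.2,0,0],[0.021,-0.053,-0.175,-0.4,0.004,-0.04],[0.041,-0.092,-0.257,-0.6,0.012,-0.079],[0.041,-0.092,-0.257,-0.6,0.012,-0.079]]
  ]
}}

```text
clock: 42.9
tool_pos: [0.4906, 0.1325, 0.1709]
orientation: [162.3, -0.1, -52.4]
force: [-3.9, -4.4, 6.8]
opening: 0.0113
gripper_force: 30.1
```

>>> {"op": "step_arm", "data": {
  "steps": [
    [[0.067,0.006,0.002,0,0.038,-0.124],[0.134,0.007,0.002,0,0.077,-0.248],[0.201,0.005,0.001,0,0.115,-0.373],[0.267,-0.002,-0.001,0,0.154,-0.497],[0.333,-0.013,-0.004,0,0.192,-0.621],[0.399,-0.028,-0.009,0,0.231,-0.745],[0.399,-0.028,-0.009,0,0.231,-0.745]]
  ]
}}

```text
clock: 43.6
tool_pos: [0.5173, 0.1027, 0.1714]
orientation: [162.8, -0.0, -30.0]
force: [-0.8, -1.4, 0.8]
opening: 0.0109
gripper_force: 30.0
```

>>> {"op": "step_arm", "data": {
  "steps": [
    [[0.063,0.006,0.002,0,0.036,-0.118],[0.127,0.007,0.002,0,0.073,-0.236],[0.19,0.005,0.002,0,0.109,-0.353],[0.254,0,0,0,0.146,-0.471],[0.317,-0.01,-0.003,0,0.182,-0.589],[0.379,-0.023,-0.007,0,0.219,-0.707],[0.379,-0.023,-0.007,0,0.219,-0.707]]
  ]
}}

```text
clock: 44.3
tool_pos: [0.551, 0.0857, 0.1713]
orientation: [162.8, 0.0, -8.9]
force: [-1.5, -4.6, 2.0]
opening: 0.0115
gripper_force: 30.0
```

>>> {"op": "step_arm", "data": {
  "steps": [
    [[0.02,0,0,0,0,0],[0.03,0,0,0,0,0],[0.03,0,0,0,0,0]]
  ]
}}

```text
clock: 44.6
tool_pos: [0.5514, 0.085, 0.1705]
orientation: [162.7, 0.3, -9.1]
force: [-12.8, -0.2, 4.1]
opening: 0.0111
gripper_force: 30.0
```

Hard against the stop, so it is shut. Lower the bar into the catch.

>>> {"op": "step_arm", "data": {
  "steps": [
    [[-0.01,0.01,0.054,0.12,0,0],[-0.015,0.016,0.109,0.24,0,0],[-0.015,0.019,0.164,0.36,0,0],[-0.015,0.019,0.219,0.48,0,0],[-0.015,0.016,0.26,0.57,0,0],[-0.015,0.016,0.26,0.57,0,0]]
  ]
}}

```text
clock: 45.2
tool_pos: [0.5497, 0.076, 0.1462]
orientation: [179.3, 0.2, -9.1]
force: [-7.8, 0.3, 2.5]
opening: 0.0112
gripper_force: 30.0
```

Run:
```python
from h import *
im,d=snapshot("side"); crop("side",im,230,190,90,80,"s11.png",7)
print({k:np.round(get_obs()[k],4) for k in("tool_pos","orientation","force")})
```

```text
{'tool_pos': array([0.5496, 0.0761, 0.1463]), 'orientation': array([179.1709,   0.2064,  -9.0765]), 'force': array([-7.353 , -2.2394,  1.5621])}
```

View pics/s11.png

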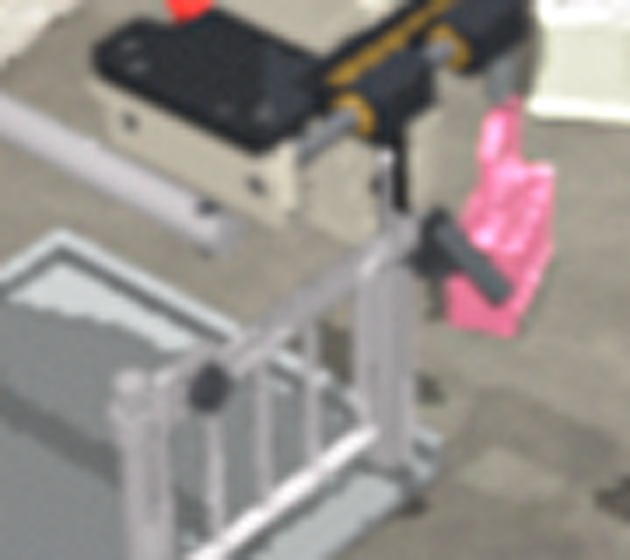

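The bar lies level behind the lip at (405,235) and the gate is shut. Release and retreat.

>>> {"op": "step_arm", "data": {
  "steps": [
    [[0,0,0,0.02,0,0],[0,0,0,0.02,0,0],[0,0,0,0.02,0,0],[0,0,0,0.02,0,0],[0,0,-0.1,0.02,0,0],[0,0,-0.3,0.02,0,0],[0,0,-0.7,0.02,0,0],[0,0,-1,0.02,0,0],[0,0,-1,0.02,0,0]]
  ],
  "jaw": 120
}}

```text
clock: 46.15
tool_pos: [0.5547, 0.0792, 0.2528]
orientation: [180.0, -0.5, -8.7]
force: [0.3, -0.6, -0.7]
opening: 0.0462
gripper_force: 0.0
```

>>> {"op": "step_arm", "data": {
  "steps": [
    [[-0.3,0,-0.3,0,0,0],[-0.6,0,-0.6,0,0,0],[-0.9,0,-0.6,0,0,0],[-0.9,0,-0.6,0,0,0],[-0.9,0,-0.6,0,0,0]]
  ]
}}

```text
clock: 46.65
tool_pos: [0.4629, 0.0926, 0.3078]
orientation: [179.8, -0.1, -8.7]
force: [0.5, 0.1, 0.1]
opening: 0.0468
gripper_force: 0.0
```

Run:
```python
from h import *
D=dishes(); o=get_obs(); print(o["tool_pos"],o["force"])
S,C=D["side"]; 
def med(c,z0,z1,r=.02):
    q=C[(np.hypot(C[...,0]-c[0],C[...,1]-c[1])<r)&(C[...,2]>z0)&(C[...,2]<z1)]; return len(q),q.mean(0).round(4),q[:,2].max().round(4)
print("thumb",med((.548,.079),.146,.18,.015))
for k,c in dict(s=(.4745,-.1585),m=(.481,-.338),l=(.62,-.2233)).items(): print(k,med(c,.11,.16))
a=cv2.resize(S[110:370,190:410],None,fx=2.3,fy=2.3,interpolation=cv2.INTER_CUBIC); cv2.imwrite("pics/s12.png",a[:,:,::-1])
# bystanders vs start
S0=np.load("pics/side0.npz")["im"].astype(int); df=abs(S.astype(int)-S0).max(2)
for nm,(x,y) in dict(bottle=(228,328),cup=(262,196),timer=(276,356)).items(): print(nm,df[y-12:y+12,x-10:x+10].mean().round(1))
```

```text
top large 156 [ 618.7 -221.5] [42.5 70.3] 22.9 0.0484
top small 103 [ 472.3 -156.4] [43.3 45.5] 26.9 0.0485
top medium 134 [ 479.7 -337.7] [59.4 43.3] 70.2 0.0486
side large 140 [ 616.  -221.2] [43.3 77.4] 22.5 0.0465
side small 121 [ 470.1 -157.2] [39.7 54. ] 26.0 0.0465
side medium 133 [ 478.3 -335.3] [63.7 50. ] 71.3 0.0466
[0.46350326 0.09239739 0.30687179] [ 1.01968011 -0.64977707 -0.27336267]
thumb (51, array([0.5457, 0.0792, 0.161 ]), np.float64(0.1724))
s (42, array([ 0.4695, -0.1526,  0.1283]), np.float64(0.143))
m (43, array([ 0.4762, -0.3329,  0.1263]), np.float64(0.1413))<stdin>:5: RuntimeWarning: Mean of empty slice.
  ret = um.true_divide(
Traceback (most recent call last):
ValueError: zero-size array to reduction operation maximum which has no identity
```

Run:
```python
from h import *
for n,pts in dict(side=dict(bottle=(228,328),timer=(276,356)),top=dict(cup=(325,157),bottle=(172,222),timer=(176,263))).items():
    im,d=snapshot(n); I0=np.load(f"pics/{n}0.npz")["im"].astype(int); df=abs(im.astype(int)-I0).max(2)
    for k,(x,y) in pts.items(): print(n,k,df[y-10:y+10,x-10:x+10].mean().round(1))
    if n=="top":
        C=cloud(n,d); q=C[(np.hypot(C[...,0]-.62,C[...,1]+.2225)<.016)&(C[...,2]>.11)]; print("large tab",len(q),q[:,2].max())
print(close_job())
```

```text
side bottle 5.2
side timer 2.3
top cup 1.3
top bottle 8.7
top timer 138.9
large tab 23 0.14387314130597084
the job is handed in; nothing more can be done
None
```

I swung the gate open, pressed the keeper pin until it stayed down and set all three racks upright and fully home in their own dishes; the gate is shut again with the latch bar in its catch, nothing touched the bottle, cup or timer, and I handed the job in at about 47 s (one top-camera reading of the timer differed from the start, which I put down to the arm covering it; the side view showed it unmoved).

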